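Stir hazelnuts into walnuts

TASK

Tip the scoop of hazelnuts in with the walnuts in the steel mixing bowl and lay the empty scoop flat on the table again. Then take the wooden spoon that leans in the spout of the jug, reach down among the nuts with its blade and stir them well, several times round the bowl, so that the walnuts are carried away from where they lay, and lean the spoon back in the jug with its handle up. Keep all eight nuts in the bowl, and do not shove the bowl about, tip the jug over or knock the glass mug.

Things in the scene. Friction and masses are not known exactly. Their poses are not given: they have to be found in the camera images.
- mixing_bowl: open steel mixing bowl, 278 mm across its rim and 128 mm high, walls about 2 mm, standing loose on its rubber foot (0.9 kg). Origin: centre of its underside; z up. The flat inner floor is 2 mm up and 120 mm across; from there the inside widens to 258 mm across at the rim.
- scoop: brown moulded flour scoop, 82 x 254 x 39 mm, lying open side up with four hazelnuts in it. Origin: centre of its underside; z up; handle along +y (y = 16 to 127 mm, at most 24 mm wide in x, z = 17 to 39 mm), open nose at y = -127 mm. The trough (floor 2 to 6 mm up, walls to 37 mm) has no front wall: tipped nose-down 35 to 50 degrees it empties.
- scoop_handle (a point): point on the scoop's handle to grip, 55 mm from the scoop's origin along its +y and 28 mm above its underside, 24 mm wide or less along the scoop's x; axes as the scoop's
- scoop_nose (a point): middle of the scoop's open front edge, 127 mm from its origin along -y
- jug: clear measuring jug, 135 mm high, 0.35 kg, body 95 mm wide at the foot and 118 mm at the rim. Origin: on its underside, z up; the vertical axis of the body stands 10 mm along its +y; the spout points along +y (its lip is 85 mm from the origin), the handle along -y (to 85 mm). Inner floor 5 mm up.
- jug_mouth (a point): centre of the jug's mouth, 135 mm up on the axis of its body; axes as the jug's
- wooden_spoon: wooden spoon, 308 x 47 x 15 mm, blade down in the jug, leaning in its spout 32 degrees from upright. Origin: middle of its length, back face. +x runs from handle end (-154 mm) to blade end (+154 mm); y: width (take it as tapering from 47 mm at the blade over 18 mm at spoon_grip to 12 mm at the handle end); z: thickness from the back (0, in the spout) to the front (12 mm at the handle).
- spoon_grip (a point): point on the spoon's handle to grip, 92 mm from its origin towards the handle end (62 mm short of that end), in the middle of the 12 mm thickness; axes as the spoon's
- spoon_tip (a point): middle of the spoon's blade, 130 mm from its origin along +x and 24 mm short of the blade's end, 222 mm from spoon_grip; axes as the spoon's
- walnut_1: walnut in its shell, 35 x 31 mm, pale brown, lying with the others along one side of the mixing bowl. Origin: its centre.
- walnut_2: walnut in its shell, 35 x 31 mm, pale brown, lying with the others along one side of the mixing bowl. Origin: its centre.
- walnut_3: walnut in its shell, 35 x 31 mm, pale brown, lying with the others along one side of the mixing bowl. Origin: its centre.
- walnut_4: walnut in its shell, 35 x 31 mm, pale brown, lying with the others along one side of the mixing bowl. Origin: its centre.
- hazelnut_1: hazelnut in its shell, 21 x 19 mm, smaller and smoother than the walnuts, lying in the scoop. Origin: its centre.
- hazelnut_2: hazelnut in its shell, 21 x 19 mm, smaller and smoother than the walnuts, lying in the scoop. Origin: its centre.
- hazelnut_3: hazelnut in its shell, 21 x 19 mm, smaller and smoother than the walnuts, lying in the scoop. Origin: its centre.
- hazelnut_4: hazelnut in its shell, 21 x 19 mm, smaller and smoother than the walnuts, lying in the scoop. Origin: its centre.
- glass_mug: thick glass mug, 77 x 116 x 100 mm, a bystander standing beyond the bowl. Origin: centre of its underside; z up; handle along -y.

How it is judged (in metres and radians):
On the way, in this order (a step that is already met when the one before it is completed fails the run):
1. all four hazelnuts are in the mixing bowl (horizontal distance between each of hazelnut_1, hazelnut_2, hazelnut_3, hazelnut_4 and mixing_bowl below 0.1 m and z of each of hazelnut_1, hazelnut_2, hazelnut_3, hazelnut_4 in the frame of mixing_bowl below 0.075 m), for 0.2 s.
2. the empty scoop lies flat on the table, let go, with the hazelnuts left in the bowl (all of step 1 and height (world z) of scoop below 0.012 m and angle between scoop's own z axis and vertical below 0.12 rad and contact force between the fingers and scoop below 0.1 N), for 0.2 s.
3. the spoon's blade is down among the nuts (spoon_tip less than 60 mm above the bowl's underside and 80 mm from its middle), more than 12 mm to one side (the bowl's +y) of the bowl's middle (z of spoon_tip in the frame of mixing_bowl below 0.06 m and horizontal distance between spoon_tip and mixing_bowl below 0.08 m and y of spoon_tip in the frame of mixing_bowl above 0.012 m), for 0.02 s.
4. the blade, still down among the nuts, has come round to the opposite side (the bowl's -y) (z of spoon_tip in the frame of mixing_bowl below 0.06 m and horizontal distance between spoon_tip and mixing_bowl below 0.08 m and y of spoon_tip in the frame of mixing_bowl below -0.012 m), for 0.02 s.
5. it has come on to the side between them (the bowl's +x) (z of spoon_tip in the frame of mixing_bowl below 0.06 m and horizontal distance between spoon_tip and mixing_bowl below 0.08 m and y of spoon_tip in the frame of mixing_bowl above -0.012 m and x of spoon_tip in the frame of mixing_bowl above 0.012 m), for 0.02 s.
6. it has gone on to the remaining side (the bowl's -x), while at least three of the walnuts are more than 20 mm from where they lay at the start (z of spoon_tip in the frame of mixing_bowl below 0.06 m and horizontal distance between spoon_tip and mixing_bowl below 0.08 m and x of spoon_tip in the frame of mixing_bowl below -0.012 m and (distance of each of walnut_2, walnut_3, walnut_4 from where it was at the start of the episode above 0.02 m or distance of each of walnut_1, walnut_3, walnut_4 from where it was at the start of the episode above 0.02 m or distance of each of walnut_1, walnut_2, walnut_4 from where it was at the start of the episode above 0.02 m or distance of each of walnut_1, walnut_2, walnut_3 from where it was at the start of the episode above 0.02 m)), for 0.02 s.
7. the spoon stands in the jug again, blade down, handle up (horizontal distance between spoon_tip and jug below 0.06 m and height (world z) of spoon_tip below 0.06 m and height (world z) of spoon_grip above 0.15 m and angle between jug's own z axis and vertical below 0.2 rad and contact force between the fingers and wooden_spoon below 0.1 N), for 0.3 s.
At the end, for the whole second after the job is handed in: All eight nuts lie in the bowl (centres within 100 mm of its middle, 75 mm of its underside), the bowl upright; scoop flat on the table (7 degrees); spoon at rest in the upright jug, blade down: spoon_tip within 60 mm of the jug's origin from above and under 60 mm high, spoon_grip over 150 mm high (all of step 1 and horizontal distance between each of walnut_1, walnut_2, walnut_3, walnut_4 and mixing_bowl below 0.1 m and z of each of walnut_1, walnut_2, walnut_3, walnut_4 in the frame of mixing_bowl below 0.075 m and height (world z) of scoop below 0.012 m and angle between scoop's own z axis and vertical below 0.12 rad and horizontal distance between spoon_tip and jug below 0.06 m and height (world z) of spoon_tip below 0.06 m and height (world z) of spoon_grip above 0.15 m and angle between jug's own z axis and vertical below 0.2 rad and angle between mixing_bowl's own z axis and vertical below 0.15 rad and linear speed of wooden_spoon below 0.06 m/s); the robot touches nothing.
It fails at once if the mixing bowl is shoved more than 60 mm or tipped more than 20 degrees (distance of mixing_bowl from where it was at the start of the episode above 0.06 m or angle between mixing_bowl's own z axis and vertical above 0.35 rad).
It fails at once if the jug is tipped over (angle between jug's own z axis and vertical above 0.7 rad).
It fails at once if the glass mug is knocked more than 30 mm out of its place or over (distance of glass_mug from where it was at the start of the episode above 0.03 m or angle between glass_mug's own z axis and vertical above 0.35 rad).
It also fails if it takes over 72 s, if anything falls off the work surface, if the arm or the gripper's body presses on something with over 40 N, if the wrist force passes 120 N, or if a joint passes its speed limit or range.

ROBOT

A 7-joint arm with a two-finger parallel gripper is mounted at the origin on a cart in front of the work surface, level with it; the furniture and walls round the work are solid. World frame = base frame: x ahead of the robot, y to its left, z up, the work surface at z = 0. Lengths are in mm, angles in degrees, forces in N, time in s.
With the tool pointing down it reaches from about 400 to 850 mm from the base axis. Payload 10.4 kg.
Tool frame: the origin (TCP) lies at the very end of the fingers, on their centre line; the grasp point (between the pads) lies 19 mm behind it; z points along the fingers, y is the line along which they close (so a half turn about z gives the same grasp; the last joint's range is limited). The gripper opens to 87 mm and grips with 3 to 60 N. Pads are 19 mm wide; open, the fingers measure 117 mm over their backs; the gripper's body (75 mm by 190 mm) begins 51 mm behind the grasp point.
Start: joints at [-66.383, 19.034, -3.707, 83.658, 1.238, 77.344, -5.071], TCP at [263.259, 566.875, 222.576] pointing down, gripper open.
Joint ranges: [-148.97, 148.97], [-28.65, 121.19], [-84.17, 76.75], [9.2, 138.47], [-72.65, 252.65], [3.7, 117.97], [-149.18, 149.18]. Speed limits (degrees/s): [127.2, 127.2, 159.86, 159.86, 180, 180, 180].

INTERFACE

Orientations are given as [roll, pitch, yaw] about the fixed x, y, z axes, in that order (R = Rz(yaw) Ry(pitch) Rx(roll)).
In Python, from station import monitor, snapshot, ctrl gives the robot as it stands.
- The arm moves only by the tool drive_tool, never from a script. Its argument "increments" is a list of rows, each a list of 5 numbers: the shift along the world's x, y, z in cm, then the turn about the world's z in degrees, then the closure, from 0 (fully open) to 1 (shut). In form: [[x, y, z, spin, gripper], ...]. A call has 1 to 5 rows; each row shifts and turns the commanded pose from where the row before left it; what a row does not reach is not made up. A row lasts 1/12 s, in which the tool goes at most 41.7 mm and 7.16 degrees, less where a joint would pass 70% of its speed; a pose out of reach is approached as far as the arm can. A call is refused whole if a number of a shift passes 4.17 or a number of a turn 7.16, either way. A call with a gripper value outside its range is refused whole. The fingers move at their own pace and stop on an object; "squeeze" is the grip in N (left out, the last holds). Time passes only in rows, so rows that do not move let the fingers close. It gives the time, the measured TCP pose, the force, the opening and the grip force at its end, in the units of the state.
- monitor.observe(): the state, without advancing time (a new reading comes with each control period).
- snapshot(name): name is "side" or "top" or "wrist"; returns a dict with "pixels" (400x640x3 uint8, red, green, blue), "fov_y" (degrees; the focal length in pixels is half the picture's height over the tangent of half this angle, whatever the lens; pixels are square), "cx", "cy" (the principal point, pixels), "world_from_camera" (4x4, takes a point from camera to world coordinates). Camera axes: x right, y down, z forward; pixel columns grow to the right and rows downward; lengths in mm; the calibration is good to about 2 mm. A picture is of the moment at which its call begins. There is no depth.
- ctrl.job_done(): hands the job in; it is judged then, once.
The state is a dict: "t": time; "joints": joint angles; "qd": joint speeds; "joint_efforts": joint torques, N m; "tool_pos": TCP position; "ee_rot": TCP orientation; "ft_force": force on the tool from outside, world axes, zero at the start; "ft_torque": the same for the moment, N m; "grip_width": finger opening in mm; "finger_force": force on a finger pad.
Only numpy, scipy, OpenCV 4.12 (cv2) and the standard library are available. Lean on these libraries where they do the work, as an engineer would, in place of code of your own. Each camera call takes 0.05 s, during which the arm holds its last target. There are 200 camera calls.

## Working session

There is one attempt and no reset: what is moved stays moved. The work goes in short steps, Python scripts to look and compute and a tool call to move; the robot and the scene stay as the last step left them, time stands still between calls to the robot, and variables do not carry over. Pictures are saved under pics/ and viewed, at most 10 in all, crops included, and the job is handed in when it is done.

Besides the shell and the picture viewer there is one more tool, called after "Request:" as name(argument=value, ...), one argument or row to a line, values as JSON. drive_tool: Moves the arm, as the interface text tells. Its arguments: {"type":"object","properties":{"increments":{"type":"array","items":{"type":"array","items":{"type":"number"}}},"squeeze":{"type":"number"}},"required":["increments"]}

```bash
mkdir -p pics; cat > h.py <<'E'
import numpy as np, cv2
from station import monitor, snapshot, ctrl
def snap(cam,name,crop=None,scale=1):
    s=snapshot(cam); im=s["pixels"][:,:,::-1]
    np.savez("pics/"+name+".npz",**s)
    if crop: x0,y0,x1,y1=crop; im=im[y0:y1,x0:x1]
    if scale!=1: im=cv2.resize(im,None,fx=scale,fy=scale,interpolation=cv2.INTER_CUBIC)
    cv2.imwrite("pics/"+name+".png",im); return s
def load(name): return np.load("pics/"+name+".npz")
def K(s): return 200/np.tan(np.radians(float(s["fov_y"])/2))
def ray(s,u,v):
    T=s["world_from_camera"]; d=T[:3,:3]@np.array([(u-s["cx"])/K(s),(v-s["cy"])/K(s),1.]); return T[:3,3],d
def atz(s,u,v,z):
    o,d=ray(s,u,v); return o+d*(z-o[2])/d[2]
def proj(s,p):
    T=np.linalg.inv(s["world_from_camera"]); q=T[:3,:3]@np.array(p,float)+T[:3,3]; return K(s)*q[0]/q[2]+s["cx"],K(s)*q[1]/q[2]+s["cy"]
E
python3 - <<'E'
from h import *
print(monitor.observe())
a=snap("top","top0"); b=snap("side","side0")
for s in (a,b): print(s["fov_y"],s["cx"],s["cy"],np.round(s["world_from_camera"],3).tolist())
E
```

```text
{'t': 0.0, 'joints': array([-66.38344944,  19.07185747,  -3.70721132,  83.70366352,
         1.23609834,  77.3426458 ,  -5.07208092]), 'qd': array([ 0.04593974, -0.10978446, -0.10034212,  0.03894904,  0.02654191,
        0.07124421, -0.02504371]), 'joint_efforts': array([ 3.73886223e-04, -6.23253107e+01,  2.51035870e-02, -3.89888620e+01,
       -6.12143450e-02,  3.98853596e-02,  6.53914367e-05]), 'tool_pos': array([263.10048897, 566.52013364, 221.77472192]), 'ee_rot': array([-1.79921630e+02,  2.02940206e-03,  1.55088157e+02]), 'ft_force': array([ 0.97980318,  0.8549    , -0.5123511 ]), 'ft_torque': array([-0.05382069,  0.00731659,  0.0246824 ]), 'finger_force': 0.0, 'grip_width': 86.96948220558886}
49.146604920638055 322.9192670135729 194.58004752799144 [[0.008, -0.988, 0.157, 394.221], [-1.0, -0.009, -0.006, 32.988], [0.007, -0.157, -0.988, 1258.241], [0.0, 0.0, 0.0, 1.0]]
54.278589298467836 321.26844052359877 200.22780220366312 [[-0.99, -0.074, 0.117, 466.169], [-0.137, 0.403, -0.905, 996.739], [0.019, -0.912, -0.409, 593.221], [0.0, 0.0, 0.0, 1.0]]
```

View pics/top0.png

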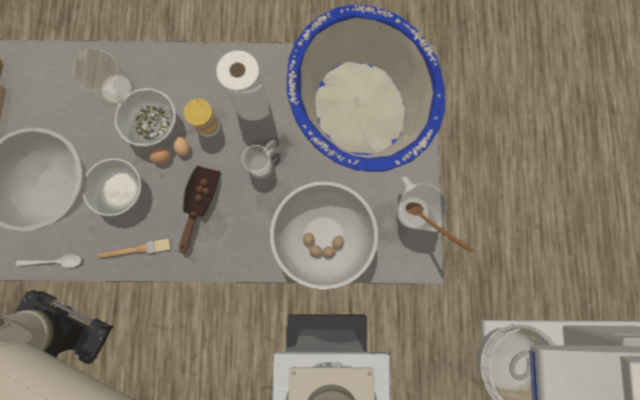

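View pics/side0.png

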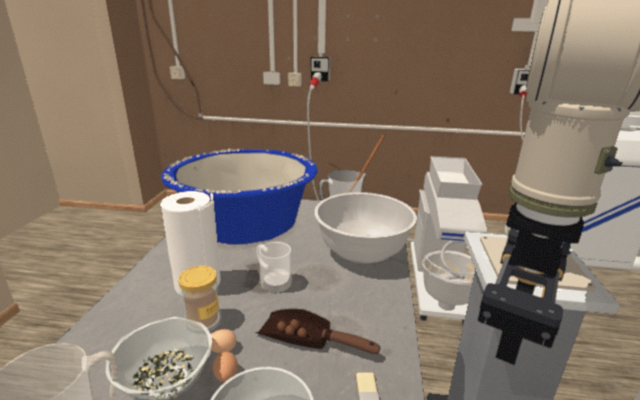

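```bash
python3 - <<'E'
from h import *
s=load("top0"); im=s["pixels"][:,:,::-1]
a=cv2.resize(im[155:265,160:290],None,fx=6,fy=6,interpolation=cv2.INTER_CUBIC)[:600,:780]
a=cv2.resize(im[160:260,160:290],None,fx=6,fy=6,interpolation=cv2.INTER_CUBIC)
b=cv2.resize(im[170:295,265:480],None,fx=3.7,fy=3.7,interpolation=cv2.INTER_CUBIC)
cv2.imwrite("pics/c1.png",a);cv2.imwrite("pics/c2.png",b)
E
```

```text
(no output)
```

View pics/c1.png

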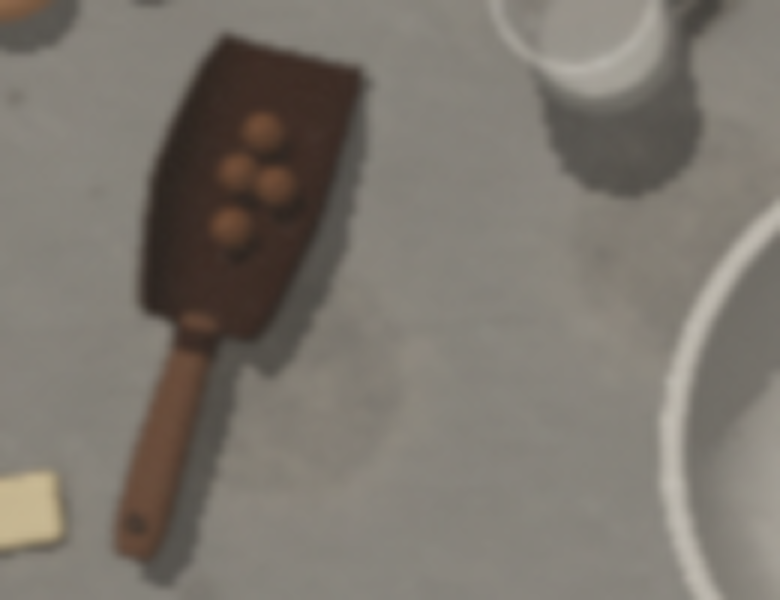

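View pics/c2.png

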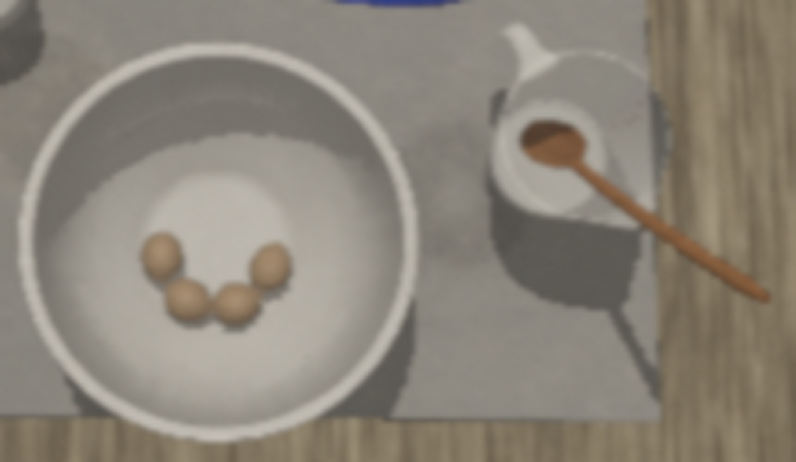

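```bash
python3 - <<'E'
from h import *
s=load("top0")
c1=lambda u,v,z: atz(s,160+u/6,160+v/6,z)
c2=lambda u,v,z: atz(s,265+u/3.7,170+v/3.7,z)
P=lambda n,p: print(n,np.round(p,1))
P("nose",c1(295,55,6)); P("noseL",c1(228,38,10));P("noseR",c1(362,72,10)); P("handle end",c1(137,555,30)); P("neck",c1(195,330,30)); P("h mid",c1(165,440,32))
P("bowl",c2(219,241,128)); P("bowlL",c2(20,241,128)); P("bowlR",c2(418,241,128)); P("bowlT",c2(219,42,128)); P("bowlB",c2(219,440,128))
P("jug foot",c2(550,155,0)); P("handle of jug",c2(515,35,120)); P("jug rim ",c2(583,137,135)); P("spout",c2(640,225,135))
P("spoon end",c2(768,297,265)); P("blade", c2(553,143,20)); P("midspoon",c2(655,227,135))
for n,p in zip("1234",[(162,257),(188,300),(236,303),(270,267)]): P("w"+n,c2(*p,22))
P("mug",atz(s,258,160,50))
for u,v in [(228,38),(362,72),(137,555),(250,180)]: pass
P("hz",[c1(*p,15)[:2] for p in [(262,132),(238,172),(275,186),(232,227)]])
b=load("side0"); im=b["pixels"][:,:,::-1]
cv2.imwrite("pics/c3.png",cv2.resize(im[125:265,260:430],None,fx=4.2,fy=4.2,interpolation=cv2.INTER_CUBIC))
E
```

```text
nose [665.3 358.6   6. ]
noseL [672.6 390.5  10. ]
noseR [656.3 324.8  10. ]
handle end [422.9 413.9  30. ]
neck [527.8 392.8  30. ]
h mid [476.  403.4  32. ]
bowl [467.9  22.4 128. ]
bowlL [466.8 161.  128. ]
bowlR [ 469.1 -116.4  128. ]
bowlT [609.   23.4 128. ]
bowlB [332.1  21.4 128. ]
jug foot [ 545.7 -237.6    0. ]
handle of jug [ 617.6 -188.8  120. ]
jug rim  [ 542.3 -232.1  135. ]
spout [ 481. -270.  135.]
spoon end [ 427.7 -311.8  265. ]
blade [ 552.6 -235.9   20. ]
midspoon [ 479.7 -280.4  135. ]
w1 [462.3  64.7  22. ]
w2 [430.   44.6  22. ]
w3 [428.1   8.2  22. ]
w4 [455.4 -17.5  22. ]
mug [683.6 210.5  50. ]
hz [[625.4 370.3]
 [605.8 380.8]
 [599.1 362.7]
 [579.1 382.3]]
```

View pics/c3.png

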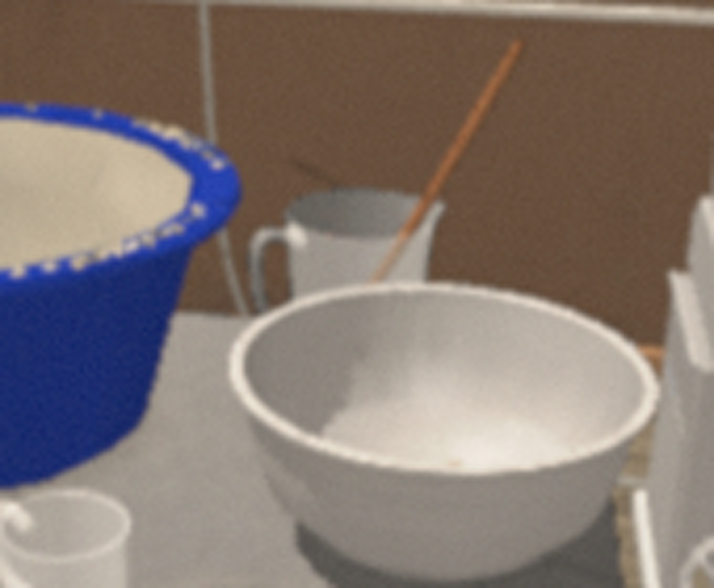

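Request:
drive_tool(
  increments=[
    [1.4,-1.1,0,2,0.4],
    [2.6,-2.0,-0.5,2.5,0.4],
    [2.6,-2.0,-1.5,2.5,0.4],
    [2.6,-2.0,-1.5,2.5,0.4],
    [2.6,-2.0,-1.5,2.5,0.4],
  ],
  squeeze=40,
)

```text
t: 0.52
tool_pos: [382.2, 474.7, 171.8]
ee_rot: [-180.0, -0.0, 167.2]
ft_force: [1.3, 0.5, 0.4]
grip_width: 61.5
finger_force: 0.0
```

Request:
drive_tool(
  increments=[
    [2.6,-2.0,-1.5,0.4,0.4],
    [2.6,-2.0,-1.5,0,0.4],
    [2.6,-2.0,-1.5,0,0.4],
    [1.5,-1.3,-1.0,0,0.4],
    [0,0,0,0,0.4],
  ],
)

```text
t: 0.93
tool_pos: [477.7, 396.9, 114.6]
ee_rot: [-179.7, 0.0, 167.1]
ft_force: [-0.5, -1.3, 0.0]
grip_width: 52.4
finger_force: 0.0
```

Request:
drive_tool(
  increments=[
    [0,0,0,0,0.4],
    [0,0,0,0,0.4],
  ],
)

```text
t: 1.1
tool_pos: [473.4, 403.8, 117.7]
ee_rot: [180.0, -0.0, 167.5]
ft_force: [-0.1, 1.1, 0.3]
grip_width: 52.4
finger_force: 0.0
```

Request:
drive_tool(
  increments=[
    [0,0,-2,0,0.4],
    [0,0,-3,0,0.4],
    [0,0,-3,0,0.4],
    [0,0,-2,0,0.4],
    [0,0,-0.8,0,0.4],
  ],
)

```text
t: 1.52
tool_pos: [471.5, 403.3, 6.8]
ee_rot: [-179.9, -0.2, 167.6]
ft_force: [-0.9, -0.2, -0.1]
grip_width: 52.3
finger_force: 0.0
```

Request:
drive_tool(
  increments=[
    [0,0,0,0,0.4],
    [0,0,0,0,0.7],
    [0,0,0,0,1],
    [0,0,0,0,1],
    [0,0,0,0,1],
  ],
)

```text
t: 1.93
tool_pos: [474.8, 403.6, 11.0]
ee_rot: [179.9, 0.1, 167.5]
ft_force: [0.5, -0.7, 0.1]
grip_width: 33.1
finger_force: 0.0
```

Request:
drive_tool(
  increments=[
    [0,0,0,0,1],
    [0,0,0,0,1],
    [0,0,0.2,0,1],
    [0,0,0.4,0,1],
    [0,0,0.6,0,1],
  ],
)

```text
t: 2.35
tool_pos: [473.8, 402.4, 21.3]
ee_rot: [-179.9, -0.1, 167.5]
ft_force: [-0.6, 1.1, -1.8]
grip_width: 22.6
finger_force: 39.6
```

```bash
python3 - <<'E'
from h import *
snap("side","side1",(170,240,420,400),3)
E
```

```text
(no output)
```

View pics/side1.png

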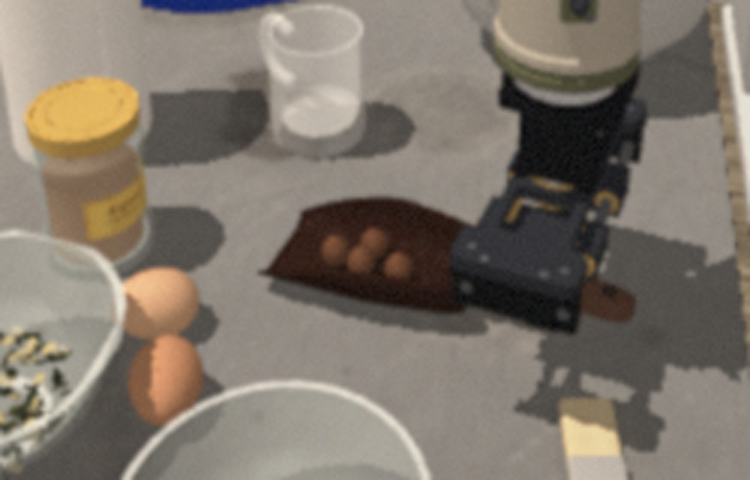

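Request:
drive_tool(
  increments=[
    [0,0,0.8,0,1],
    [0,0,1.1,0,1],
    [0,0,1.4,0,1],
    [0,0,1.6,0,1],
    [0,0,1.6,0,1],
  ],
)

```text
t: 2.82
tool_pos: [474.2, 402.9, 88.2]
ee_rot: [180.0, 0.0, 167.5]
ft_force: [-0.8, 0.1, -1.2]
grip_width: 22.6
finger_force: 39.6
```

Request:
drive_tool(
  increments=[
    [0,0,1.6,0,1],
    [0,0,1.6,0,1],
    [0,0,1.6,-0.5,1],
    [0,-0.1,1.4,-1,1],
    [0,-0.2,1.0,-1.5,1],
  ],
)

```text
t: 3.23
tool_pos: [474.5, 400.4, 161.1]
ee_rot: [179.9, 0.1, 164.4]
ft_force: [-0.2, -0.6, -1.1]
grip_width: 22.4
finger_force: 39.6
```

Request:
drive_tool(
  increments=[
    [0,-0.4,0.7,-2,1],
    [0,-0.6,0.4,-2.5,1],
    [0,-0.8,0.2,-3,1],
    [0,-1,0,-3,1],
    [0,-1.1,0,-3,1],
  ],
)

```text
t: 3.65
tool_pos: [474.1, 360.6, 172.2]
ee_rot: [180.0, -0.0, 150.8]
ft_force: [0.4, 0.1, -1.0]
grip_width: 22.9
finger_force: 39.6
```

```bash
python3 - <<'E'
from h import *
snap("side","side2",(150,150,470,390),2.4)
E
```

```text
(no output)
```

View pics/side2.png

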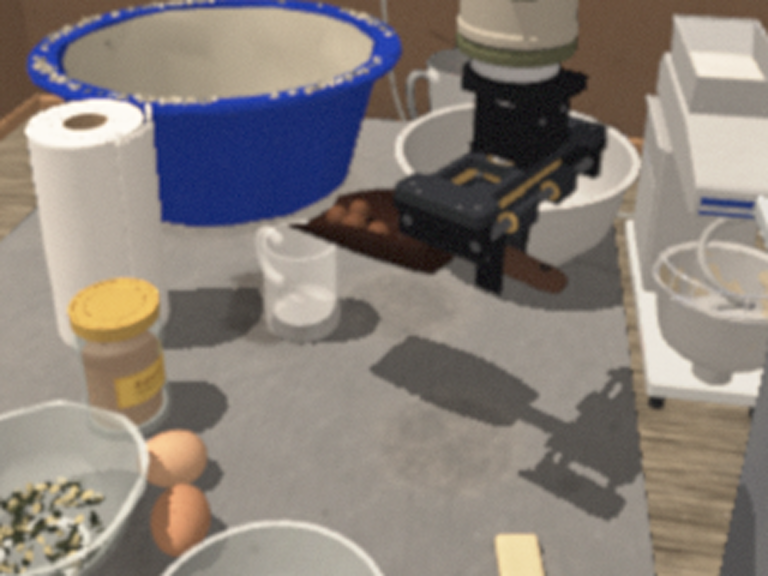

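Request:
drive_tool(
  increments=[
    [0,-1.2,0,-3,1],
    [0,-1.3,0,-3,1],
    [0,-1.3,0,-3,1],
    [0,-1.3,0,-3,1],
    [0,-1.3,0,-3,1],
  ],
)

```text
t: 4.12
tool_pos: [474.1, 296.5, 172.0]
ee_rot: [180.0, -0.0, 135.9]
ft_force: [0.7, 0.4, -1.6]
grip_width: 22.4
finger_force: 39.6
```

Request:
drive_tool(
  increments=[
    [0,-1.3,0,-3,1],
    [0,-1.3,0,-3,1],
    [0,-1.3,0,-3,1],
    [0,-1.3,0,-3,1],
    [0,-1.3,0,-3,1],
  ],
)

```text
t: 4.53
tool_pos: [474.2, 231.5, 172.0]
ee_rot: [180.0, -0.0, 120.9]
ft_force: [0.4, -0.3, -2.4]
grip_width: 22.5
finger_force: 39.6
```

Request:
drive_tool(
  increments=[
    [0,-1.3,0,-3,1],
    [0,-1.3,0,-3,1],
    [0,-1.3,0,-3,1],
    [-0.1,-1.3,0,-3,1],
    [-0.1,-1.3,0,-3,1],
  ],
)

```text
t: 4.95
tool_pos: [472.3, 166.4, 172.1]
ee_rot: [180.0, -0.0, 105.9]
ft_force: [-0.4, -0.6, -2.0]
grip_width: 22.7
finger_force: 39.6
```

Request:
drive_tool(
  increments=[
    [-0.1,-1.2,0,-3,1],
    [-0.1,-1.1,0,-3,1],
    [-0.1,-0.9,0,-3,1],
    [-0.1,-0.8,0,-3,1],
    [-0.1,-0.6,0,-2,1],
  ],
)

```text
t: 5.37
tool_pos: [467.3, 120.2, 172.1]
ee_rot: [180.0, -0.0, 91.8]
ft_force: [1.0, -0.8, -1.6]
grip_width: 22.8
finger_force: 39.6
```

Request:
drive_tool(
  increments=[
    [0,-0.5,0,-1,1],
    [0,-0.3,0,-1,1],
    [0,-0.2,0,0,1],
    [0,-0.1,0,0,1],
    [0,0,0,0,1],
  ],
)

```text
t: 5.78
tool_pos: [467.3, 109.9, 171.6]
ee_rot: [180.0, -0.0, 90.0]
ft_force: [-0.6, 0.6, -2.4]
grip_width: 22.3
finger_force: 39.6
```

Request:
drive_tool(
  increments=[
    [0,0,0,0,1],
    [0,0,0,0,1],
  ],
  squeeze=15,
)

```text
t: 5.95
tool_pos: [467.3, 110.1, 171.6]
ee_rot: [180.0, 0.0, 90.0]
ft_force: [-0.3, -0.6, -2.2]
grip_width: 22.5
finger_force: 15.0
```

```bash
cat >> h.py <<'E'
def tile(names,crop,scale,out):
    x0,y0,x1,y1=crop
    cv2.imwrite("pics/"+out,np.hstack([cv2.resize(load(n)["pixels"][y0:y1,x0:x1,::-1],None,fx=scale,fy=scale,interpolation=cv2.INTER_CUBIC) for n in names]))
def diff(a,b,crop=(260,120,440,300)):
    x0,y0,x1,y1=crop
    return (np.abs(load(a)["pixels"].astype(int)-load(b)["pixels"]).max(2)>35)[y0:y1,x0:x1].sum()
E
python3 - <<'E'
from h import *
snap("side","q15"); snap("top","tq15")
E
```

Request:
drive_tool(
  increments=[
    [0,0,0,0,1],
    [0,0,0,0,1],
    [0,0,0,0,1],
  ],
  squeeze=8,
)

```text
t: 6.3
tool_pos: [467.3, 109.9, 171.6]
ee_rot: [180.0, 0.0, 90.0]
ft_force: [-0.2, 0.8, -2.0]
grip_width: 23.0
finger_force: 8.0
```

```bash
python3 - <<'E'
from h import *
snap("side","q8"); snap("top","tq8"); print(diff("q8","q15"),diff("tq8","tq15"))
E
```

```text
627 155
```

Request:
drive_tool(
  increments=[
    [0,0,0,0,1],
    [0,0,0,0,1],
    [0,0,0,0,1],
  ],
  squeeze=5,
)

```text
t: 6.65
tool_pos: [467.2, 109.8, 171.6]
ee_rot: [180.0, 0.0, 90.0]
ft_force: [0.6, 0.6, -0.5]
grip_width: 23.2
finger_force: 5.0
```

```bash
python3 - <<'E'
from h import *
snap("side","q5"); snap("top","tq5"); print(diff("q5","q8"),diff("tq5","tq8"))
E
```

```text
0 15
```

```bash
python3 - <<'E'
from h import *
tile(["q15","q5"],(280,120,440,280),2.4,"a.png"); tile(["tq15","tq5"],(255,170,395,290),2.7,"b.png")
a=cv2.imread("pics/a.png");b=cv2.imread("pics/b.png");w=min(a.shape[1],b.shape[1])
o=np.vstack([a[:,:w],b[:,:w]]); o=cv2.resize(o,(int(o.shape[1]*598/o.shape[0]),598)); cv2.imwrite("pics/t1.png",o); print(o.shape)
E
```

```text
(598, 638, 3)
```

View pics/t1.png

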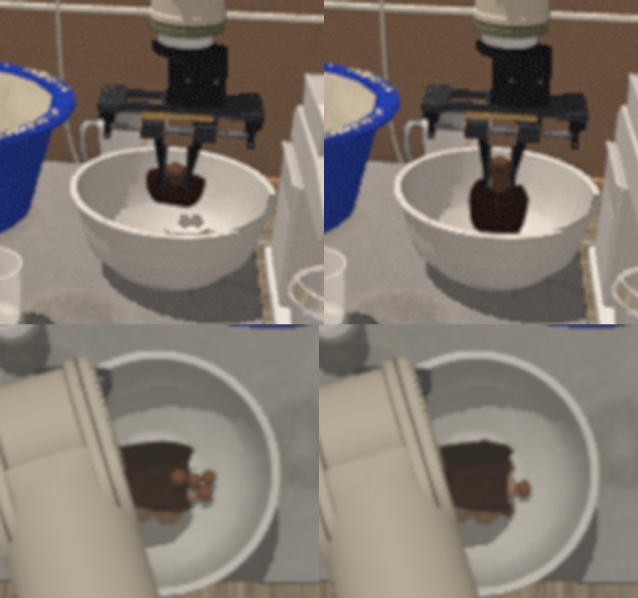

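Request:
drive_tool(
  increments=[
    [0,0,0,0,1],
    [0,0,0.3,0,1],
    [0,0,0.8,0,1],
    [0,0,1.5,0,1],
    [0,0,2.2,0,1],
  ],
  squeeze=40,
)

```text
t: 7.17
tool_pos: [466.4, 109.6, 219.5]
ee_rot: [-179.9, 0.1, 90.0]
ft_force: [-0.0, -0.5, -1.2]
grip_width: 22.3
finger_force: 40.0
```

Request:
drive_tool(
  increments=[
    [0,0,2.5,0,1],
    [0,0,2.5,0,1],
    [0,0,2.5,0,1],
    [0,0,2.2,0,1],
    [0,0,1,0,1],
  ],
)

```text
t: 7.58
tool_pos: [468.0, 110.0, 330.2]
ee_rot: [179.8, -0.1, 90.0]
ft_force: [0.8, 0.8, -1.2]
grip_width: 22.2
finger_force: 40.0
```

Request:
drive_tool(
  increments=[
    [0,1.5,0,0,1],
    [0,3,0,0,1],
    [0,3,0,0,1],
    [0,3,0,0,1],
    [0,3,0,0,1],
  ],
)

```text
t: 8.0
tool_pos: [466.9, 246.2, 326.4]
ee_rot: [-180.0, 0.0, 90.0]
ft_force: [0.9, 0.2, -1.8]
grip_width: 22.5
finger_force: 40.0
```

Request:
drive_tool(
  increments=[
    [0,3,0,0,1],
    [0,3,0,0,1],
    [0,3,0,0,1],
    [0,3,0,0,1],
    [0,1.5,0,0,1],
  ],
)

```text
t: 8.42
tool_pos: [465.7, 383.7, 325.4]
ee_rot: [-179.9, -0.0, 90.2]
ft_force: [-0.1, 1.1, -1.3]
grip_width: 22.4
finger_force: 40.0
```

```bash
python3 - <<'E'
from h import *
snap("side","s3"); snap("top","t3")
a=cv2.resize(load("t3")["pixels"][185:290,265:385,::-1],None,fx=3.3,fy=3.3,interpolation=cv2.INTER_CUBIC)
b=cv2.resize(load("s3")["pixels"][100:400,160:480,::-1],(400,346))
print(a.shape,b.shape); h=max(a.shape[0],b.shape[0])
pad=lambda i: cv2.copyMakeBorder(i,0,h-i.shape[0],0,0,0)
cv2.imwrite("pics/t2.png",np.hstack([pad(a),pad(b)]))
E
```

```text
(346, 396, 3) (346, 400, 3)
```

View pics/t2.png

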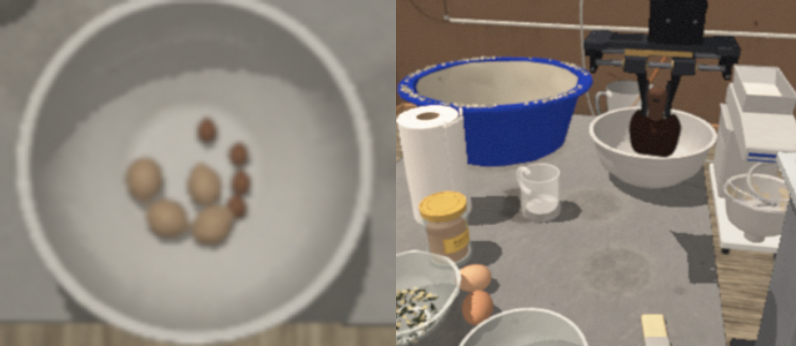

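Request:
drive_tool(
  increments=[
    [0.6,-1.0,-1.5,0,1],
    [1,-2.0,-3,0,1],
    [1,-2.0,-3,0,1],
    [1,-2.0,-3,0,1],
    [0.8,-1.5,-2.5,0,1],
  ],
)

```text
t: 8.93
tool_pos: [511.8, 291.2, 194.6]
ee_rot: [-180.0, 0.1, 89.8]
ft_force: [1.0, -0.0, -1.0]
grip_width: 22.2
finger_force: 40.0
```

Request:
drive_tool(
  increments=[
    [0,0,-1.5,0,1],
    [0,0,-0.5,0,1],
    [0,0,0,0,1],
  ],
)

```text
t: 9.18
tool_pos: [510.6, 294.0, 175.5]
ee_rot: [-179.9, 0.1, 89.9]
ft_force: [-0.4, -0.2, -0.2]
grip_width: 22.3
finger_force: 40.0
```

Request:
drive_tool(
  increments=[
    [0,0,0,0,1],
    [0,0,0,0,1],
    [0,0,-0.5,0,1],
    [0,0.3,-0.5,0,1],
  ],
  squeeze=5,
)

```text
t: 9.52
tool_pos: [512.7, 299.2, 169.2]
ee_rot: [179.7, -0.2, 90.0]
ft_force: [1.1, 2.0, 6.1]
grip_width: 22.7
finger_force: 4.9
```

Request:
drive_tool(
  increments=[
    [0,0.6,-0.5,0,1],
    [0,0.7,-0.6,0,1],
    [0,0.7,-0.7,0,1],
    [0,0.7,-0.8,0,1],
    [0,0.7,-0.8,0,1],
  ],
)

```text
t: 9.93
tool_pos: [512.4, 334.6, 134.9]
ee_rot: [179.8, -0.3, 90.1]
ft_force: [0.3, 3.2, 5.1]
grip_width: 22.1
finger_force: 4.9
```

```bash
python3 - <<'E'
from h import *
o=monitor.observe(); print(o["tool_pos"],o["ft_force"],o["ft_torque"],o["grip_width"])
snap("side","s4"); snap("top","t4")
E
```

```text
[512.35067927 334.61160058 134.85396091] [0.3058395  3.16062704 5.11199797] [ 0.59855174 -0.03403537 -0.02763973] 22.064655259647875
```

Request:
drive_tool(
  increments=[
    [0,1.0,-1.0,0,1],
    [0,1.0,-1.0,0,1],
    [0,0.9,-1.0,0,1],
    [0,0.8,-1.0,0,1],
    [0,0.7,-1.0,0,1],
  ],
)

```text
t: 10.45
tool_pos: [510.7, 376.7, 81.1]
ee_rot: [-180.0, 0.0, 90.0]
ft_force: [-0.8, 0.9, -0.4]
grip_width: 22.0
finger_force: 5.0
```

Request:
drive_tool(
  increments=[
    [0,0.6,-1.0,0,1],
    [0,0.6,-1.0,0,1],
    [0,0.5,-1.0,0,1],
    [0,0.4,-1.0,0,1],
    [0,0.4,-1.0,0,1],
  ],
)

```text
t: 10.87
tool_pos: [511.3, 401.1, 31.5]
ee_rot: [180.0, 0.0, 90.0]
ft_force: [0.1, -0.0, -0.4]
grip_width: 21.9
finger_force: 5.0
```

```bash
python3 - <<'E'
from h import *
o=monitor.observe(); print(o["tool_pos"],o["ft_force"],o["ft_torque"],o["grip_width"])
s=snap("side","s5"); t=snap("top","t5")
for nm,s in (("top",t),("side",s)):
    im=s["pixels"].astype(int); m=(im.max(2)<75)&(im[:,:,0]>im[:,:,2]+6)
    m=cv2.morphologyEx(m.astype(np.uint8),cv2.MORPH_OPEN,np.ones((2,2)))
    n,l,st,c=cv2.connectedComponentsWithStats(m)
    for i in range(1,n):
        if st[i,4]>60: print(nm,st[i],c[i])
E
```

```text
[511.29275516 401.0796196   31.49339036] [ 0.07891667 -0.02063893 -0.4125333 ] [-0.04847483  0.0190907  -0.00997678] 21.94790195258697
top [ 187  209   67   29 1544] [224.4242228  222.88665803]
top [237 379  29  21 376] [248.69680851 390.9787234 ]
side [565   0  27  29 560] [576.38928571  12.00535714]
side [497  41   8  26  95] [501.51578947  52.77894737]
side [522 108  54  14 157] [547.12101911 117.40764331]
side [ 342  157   36   43 1138] [359.63005272 177.9086116 ]
side [578 166  19  38 309] [587.06148867 184.13592233]
side [346 254  16   8  72] [354.25       258.34722222]
side [245 271  15  18 193] [252.39378238 279.67357513]
side [327 306  18   5  66] [335.65151515 308.09090909]
side [328 315  15  20 186] [335.46236559 322.67741935]
```

Request:
drive_tool(
  increments=[
    [0,0.2,-0.7,0,1],
    [0,0.1,-0.6,0,1],
    [0,0.1,-0.5,0,1],
    [0,0,-0.3,0,1],
    [0,0,-0.1,0,1],
  ],
)

```text
t: 11.38
tool_pos: [511.1, 404.6, 10.0]
ee_rot: [-180.0, 0.0, 90.0]
ft_force: [-0.1, 0.5, -0.3]
grip_width: 21.9
finger_force: 5.0
```

Request:
drive_tool(
  increments=[
    [0,0,0,0,1],
    [0,0,0,0,0.6],
    [0,0,0,0,0.35],
    [0,0,0,0,0.35],
    [0,0,0,0,0.35],
  ],
)

```text
t: 11.8
tool_pos: [511.4, 404.9, 10.9]
ee_rot: [180.0, -0.0, 90.0]
ft_force: [0.2, -0.1, -0.1]
grip_width: 41.2
finger_force: 0.0
```

Request:
drive_tool(
  increments=[
    [0,0,0.5,0,0.35],
    [0,0,1.5,0,0.35],
    [0,0,3,0,0.35],
    [0,0,4,0,0.35],
    [0,0,4,0,0.35],
  ],
)

```text
t: 12.22
tool_pos: [510.7, 404.3, 141.9]
ee_rot: [-179.9, 0.1, 90.0]
ft_force: [0.6, 0.6, 1.3]
grip_width: 56.0
finger_force: 0.0
```

Request:
drive_tool(
  increments=[
    [0,0,4,0,0.35],
    [0,0,4,0,0.35],
    [0,0,2,0,0.35],
  ],
)

```text
t: 12.47
tool_pos: [512.4, 405.6, 247.1]
ee_rot: [179.7, -0.3, 90.0]
ft_force: [0.1, 0.7, 0.5]
grip_width: 56.4
finger_force: 0.0
```

```bash
python3 - <<'E'
from h import *
s=snap("side","s6"); t=snap("top","t6")
for nm,s in (("top",t),("side",s)):
    im=s["pixels"].astype(int); m=(im.max(2)<75)&(im[:,:,0]>im[:,:,2]+6)
    m=cv2.morphologyEx(m.astype(np.uint8),cv2.MORPH_OPEN,np.ones((2,2)))
    n,l,st,c=cv2.connectedComponentsWithStats(m)
    for i in range(1,n):
        if st[i,4]>120: print(nm,st[i],c[i])
print([np.round(proj(s,p)) for p in [(511,230,0),(511,410,0),(511,400,28),(511,470,28)] for s in (t,s)])
# spoon triangulation
t0=load("top0"); s0=load("side0")
def tri(a,b):
    o1,d1=ray(t0,*a); o2,d2=ray(s0,*b); A=np.c_[d1,-d2]; k=np.linalg.lstsq(A,o2-o1,rcond=None)[0]
    p,q=o1+k[0]*d1,o2+k[1]*d2; return np.round((p+q)/2,1),np.linalg.norm(p-q)
print(tri((265+766/3.7,170+296/3.7),(260+517/4.2,125+44/4.2)))
E
```

```text
top [140 192  17  43 231] [147.3982684 215.8961039]
top [ 198  209   57   29 1375] [228.49090909 223.23418182]
side [ 350    0   42   51 1617] [370.41249227  22.59863946]
side [534  99  50  10 134] [556.95522388 105.32089552]
side [579 166  17  37 237] [587.30379747 184.19409283]
side [246 272  13  17 134] [252.91791045 280.14925373]
side [ 323  291   38   47 1251] [340.63709033 312.02318145]Traceback (most recent call last):
  File "<stdin>", line 9, in <module>
UnboundLocalError: cannot access local variable 's' where it is not associated with a value
```

```bash
python3 - <<'E'
from h import *
t6=load("t6");s6=load("s6")
for p in [(511,229,2),(511,358,2),(470,300,2),(552,300,2)]: print(np.round(proj(t6,p)),np.round(proj(s6,p)))
t0=load("top0"); s0=load("side0")
def tri(a,b):
    o1,d1=ray(t0,*a); o2,d2=ray(s0,*b); A=np.c_[d1,-d2]; k=np.linalg.lstsq(A,o2-o1,rcond=None)[0]
    p,q=o1+k[0]*d1,o2+k[1]*d2; return np.round((p+q)/2,1),np.linalg.norm(p-q)
E0,r=tri((265+766/3.7,170+296/3.7),(260+517/4.2,125+44/4.2)); print(E0,r)
# fit spoon line: end E, direction: unknown azimuth & tilt -> match top crop points and side points on handle axis
from scipy.optimize import least_squares
tops=[(580,165),(620,193),(655,220),(700,250),(766,296)]; sides=[(378,275),(400,240),(430,190),(470,122),(517,44)]
T=np.array([(265+u/3.7,170+v/3.7) for u,v in tops]); S=np.array([(260+u/4.2,125+v/4.2) for u,v in sides])
def res(x):
    E=x[:3]; th,az=x[3:]; d=np.array([-np.sin(th)*np.cos(az),-np.sin(th)*np.sin(az),-np.cos(th)])
    r=[]
    for im,P in ((t0,T),(s0,S)):
        a=np.array(proj(im,E)); b=np.array(proj(im,E+250*d)); n=(b-a)/np.linalg.norm(b-a)
        for p in P: r.append(np.cross(n,p-a))
        r.append(0.5*n@(P[-1]-a))
    return r
f=least_squares(res,[*E0,np.radians(32),np.radians(-148)]); x=f.x
print(x[:3],np.degrees(x[3:]),np.round(f.fun,2))
d=np.array([-np.sin(x[3])*np.cos(x[4]),-np.sin(x[3])*np.sin(x[4]),-np.cos(x[3])])
print("grip",x[:3]+62*d,"tip",x[:3]+284*d,"end",x[:3]+308*d, "w", x[:3]+150*d)
E
```

```text
[252. 222.] [342. 294.]
[207. 222.] [336. 332.]
[227. 236.] [357. 316.]
[228. 208.] [321. 312.]
[ 429.  -313.   258.1] 1.0755184957212574
[ 428.75074058 -312.09284093  259.0635486 ] [  33.3113414  -145.68879211] [ 0.13  0.15 -0.39 -0.04  0.04 -0.14  0.08 -0.1  -0.07  0.13  0.13  0.15]
grip [ 456.87536221 -292.89946209  207.25023114] tip [ 557.5796526  -224.17478304   21.72512668] end [ 568.46660291 -216.74508801    1.66835863] w [ 496.79418002 -265.65724697  133.70874829]<stdin>:18: DeprecationWarning: Arrays of 2-dimensional vectors are deprecated. Use arrays of 3-dimensional vectors instead. (deprecated in NumPy 2.0)
```

Request:
drive_tool(
  increments=[
    [0,-1,1.5,0,0.35],
    [0,-2,1.5,-2,0.35],
    [0,-3,1.5,-4,0.35],
    [-0.3,-3.9,1,-4,0.35],
    [-0.4,-4.0,0,-4,0.35],
  ],
  squeeze=60,
)

```text
t: 12.98
tool_pos: [504.3, 264.2, 297.1]
ee_rot: [180.0, -0.0, 75.8]
ft_force: [1.1, -0.4, 1.3]
grip_width: 56.8
finger_force: 0.0
```

Request:
drive_tool(
  increments=[
    [-0.4,-4,0,-4,0.35],
    [-0.4,-4,0,-4,0.35],
    [-0.4,-4,0,-4,0.35],
    [-0.4,-4,0,-4,0.35],
    [-0.4,-4,0,-4,0.35],
  ],
)

```text
t: 13.4
tool_pos: [482.8, 63.2, 295.1]
ee_rot: [-179.9, 0.1, 55.8]
ft_force: [1.0, -1.1, -0.3]
grip_width: 56.5
finger_force: 0.0
```

Request:
drive_tool(
  increments=[
    [-0.4,-4,0,-4,0.35],
    [-0.4,-4,0,-4,0.35],
    [-0.4,-4,0,-4,0.35],
    [-0.4,-4,0,-4,0.35],
    [-0.4,-4,0,-2,0.35],
  ],
)

```text
t: 13.82
tool_pos: [462.5, -136.5, 295.3]
ee_rot: [-179.9, 0.0, 37.7]
ft_force: [1.3, 0.2, -0.7]
grip_width: 56.2
finger_force: 0.0
```

Request:
drive_tool(
  increments=[
    [-0.4,-4,0,0,0.35],
    [-0.4,-3,0,0,0.35],
    [-0.4,-2,0,0,0.35],
    [-0.3,-1,0,0,0.35],
    [0,0,0,0,0.35],
  ],
)

```text
t: 14.23
tool_pos: [447.6, -236.3, 295.3]
ee_rot: [-180.0, 0.0, 37.8]
ft_force: [-0.6, 0.6, 0.2]
grip_width: 56.6
finger_force: 0.0
```

Request:
drive_tool(
  increments=[
    [0,0,0,0,0.35],
    [0,0,0,0,0.35],
    [0,0,0,0,0.35],
  ],
)

```text
t: 14.48
tool_pos: [449.8, -232.4, 295.4]
ee_rot: [-180.0, -0.0, 38.1]
ft_force: [-0.1, -0.4, 0.3]
grip_width: 57.0
finger_force: 0.0
```

Request:
drive_tool(
  increments=[
    [0,-1.5,0,-2,0.35],
    [0.1,-2,0,-2,0.35],
    [0.1,-2,0,0,0.35],
    [0,-0.9,0,0,0.35],
    [0,0,0,0,0.35],
  ],
)

```text
t: 14.9
tool_pos: [450.7, -300.0, 295.4]
ee_rot: [180.0, 0.1, 33.8]
ft_force: [-0.8, -0.0, -0.0]
grip_width: 56.9
finger_force: 0.0
```

Request:
drive_tool(
  increments=[
    [0,0,0,0,0.35],
    [0,0,-1.5,0,0.35],
    [0,0,-2.5,0,0.35],
    [0,0,-2.5,0,0.35],
    [0,0,-1.5,0,0.35],
  ],
)

```text
t: 15.32
tool_pos: [451.0, -295.9, 213.3]
ee_rot: [-179.9, 0.0, 34.1]
ft_force: [1.1, 0.9, 0.7]
grip_width: 56.3
finger_force: 0.0
```

Request:
drive_tool(
  increments=[
    [0,0,-0.9,0,0.35],
    [0,0,0,0,0.35],
    [0,0,0,0,0.35],
  ],
)

```text
t: 15.57
tool_pos: [451.6, -297.5, 207.1]
ee_rot: [180.0, -0.0, 34.0]
ft_force: [-0.9, -0.0, -0.4]
grip_width: 56.7
finger_force: 0.0
```

```bash
python3 - <<'E'
from h import *
o=monitor.observe(); print(o["tool_pos"],o["ft_force"],o["joints"])
a=snap("side","s7")["pixels"][90:230,310:450,::-1]; b=snap("top","t7")["pixels"][180:290,390:490,::-1]; c=snap("wrist","w7")["pixels"][:,:,::-1]
f=lambda i,w,h: cv2.resize(i,(w,h),interpolation=cv2.INTER_CUBIC)
cv2.imwrite("pics/v10.png",np.vstack([np.hstack([f(a,330,330),f(b,300,330)]),cv2.copyMakeBorder(f(c,416,260),0,0,0,214,0)]))
E
```

```text
[ 451.63007965 -297.51649876  207.07896216] [-0.86565198 -0.01306956 -0.43392339] [-11.32530041  10.33660917  45.06817803  99.83713345  -7.65127179
  72.95776193 -20.43560934]
```

View pics/v10.png

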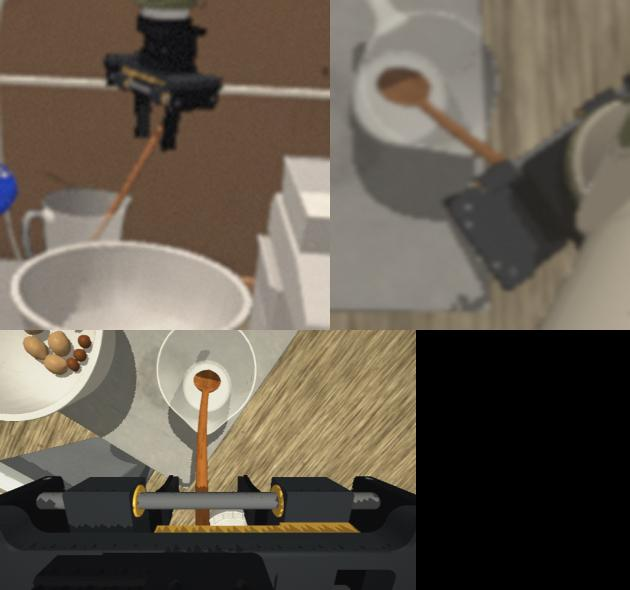

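Request:
drive_tool(
  increments=[
    [0,0,-0.5,0,0.5],
    [0,0,0,0,0.7],
    [0,0,0,0,0.9],
    [0,0,0,0,1],
    [0,0,0,0,1],
  ],
)

```text
t: 16.13
tool_pos: [451.3, -298.2, 201.7]
ee_rot: [180.0, -0.0, 34.0]
ft_force: [-0.3, 0.1, 0.6]
grip_width: 31.2
finger_force: 0.0
```

Request:
drive_tool(
  increments=[
    [0,0,0,0,1],
    [0,0,0,0,1],
    [0,0,0,0,1],
    [0,0,0.3,0,1],
    [0,0,0.8,0,1],
  ],
)

```text
t: 16.55
tool_pos: [450.7, -297.8, 212.1]
ee_rot: [-179.9, 0.1, 34.0]
ft_force: [0.6, 0.1, -0.3]
grip_width: 15.1
finger_force: 59.5
```

Request:
drive_tool(
  increments=[
    [0,0,1.2,0,1],
    [0,0,1.5,0,1],
    [0,0,2,0,1],
    [0,0,2,0,1],
    [0,0,2,0,1],
  ],
)

```text
t: 16.97
tool_pos: [451.2, -298.3, 301.8]
ee_rot: [179.9, -0.0, 34.0]
ft_force: [0.2, -0.5, -0.3]
grip_width: 14.8
finger_force: 59.5
```

Request:
drive_tool(
  increments=[
    [0,0,2,0,1],
    [0,0,2,0,1],
    [0,0,2,0,1],
    [0,0,1.5,0,1],
    [0,0,1,0,1],
  ],
)

```text
t: 17.38
tool_pos: [451.3, -298.5, 387.4]
ee_rot: [179.9, -0.1, 34.0]
ft_force: [-0.6, 0.0, 0.3]
grip_width: 14.9
finger_force: 59.5
```

```bash
python3 - <<'E'
from h import *
t=load("t3")
for p in [(145,180),(168,218),(212,225),(205,185)]: print("W",np.round(atz(t,265+p[0]/3.3,185+p[1]/3.3,17)))
for p in [(207,130),(238,155),(241,183),(237,205)]: print("H",np.round(atz(t,265+p[0]/3.3,185+p[1]/3.3,11)))
o=monitor.observe(); print(o["tool_pos"],o["ft_force"])
s=snap("top","t8"); 
d=(np.abs(s["pixels"].astype(int)-load("top0")["pixels"]).max(2)>30)
im=s["pixels"].astype(int); m=((im[:,:,0]-im[:,:,2])>45)&d
n,l,st,c=cv2.connectedComponentsWithStats(m.astype(np.uint8))
print([st[i].tolist() for i in range(1,n) if st[i,4]>25])
off=np.array([106.3,73.8,-176]); print(proj(s,o["tool_pos"]+off), proj(s,o["tool_pos"]+off*200/181))
E
```

```text
W [462.  64.  17.]
W [430.  44.  17.]
W [425.   7.  17.]
W [459.  13.  17.]
H [506.  11.  11.]
H [485. -15.  11.]
H [461. -18.  11.]
H [442. -15.  11.]
[ 451.33940834 -298.4910654   387.4200098 ] [-0.5880086   0.02584231  0.26144155]
[[421, 192, 26, 19, 262], [451, 213, 25, 15, 92], [323, 236, 8, 9, 58]]
(np.float64(426.6583573776128), np.float64(196.67741885169113)) (np.float64(421.5921890540171), np.float64(193.32414749405044))
```

Request:
drive_tool(
  increments=[
    [0.2,0.7,0,3,1],
    [0.5,1.8,0,6,1],
    [0.5,2,0,6,1],
    [0.5,2,0,6,1],
    [0.5,2,0,6,1],
  ],
)

```text
t: 17.85
tool_pos: [473.1, -212.3, 384.4]
ee_rot: [-180.0, 0.0, 61.3]
ft_force: [1.0, -0.7, 0.2]
grip_width: 15.1
finger_force: 59.5
```

Request:
drive_tool(
  increments=[
    [0.5,2,0,6,1],
    [0.5,2,0,6,1],
    [0.5,2,0,6,1],
    [0.5,2,0,6,1],
    [0.5,2,0,4.2,1],
  ],
)

```text
t: 18.27
tool_pos: [498.1, -112.2, 384.4]
ee_rot: [-180.0, -0.0, 89.5]
ft_force: [0.2, 0.4, -0.0]
grip_width: 14.9
finger_force: 59.5
```

Request:
drive_tool(
  increments=[
    [0.5,1.5,0,0,1],
    [0.4,0.7,0,0,1],
    [0,0,0,0,1],
    [0,0,0,0,1],
  ],
)

```text
t: 18.6
tool_pos: [507.1, -91.8, 384.4]
ee_rot: [-180.0, 0.0, 89.1]
ft_force: [-0.6, -1.1, 0.1]
grip_width: 14.9
finger_force: 59.5
```

```bash
python3 - <<'E'
from h import *
o=monitor.observe(); print(o["tool_pos"],o["ee_rot"],o["joints"])
s=snap("top","t9"); im=s["pixels"].astype(int); m=((im[:,:,0]-im[:,:,2])>40); m[:150]=0;m[300:]=0;m[:,:270]=0;m[:,400:]=0
n,l,st,c=cv2.connectedComponentsWithStats(m.astype(np.uint8))
print([(st[i].tolist(),np.round(c[i])) for i in range(1,n) if st[i,4]>12])
p=o["tool_pos"]; print(proj(s,p+[0,129,-176]),proj(s,p+[0,143,-195]))
E
```

```text
[507.1193735  -91.81211906 384.38841018] [-1.79977117e+02  3.42365888e-02  8.91421055e+01] [-25.59286026   2.06125492  32.15759928  84.8250244   -1.06252051
  93.44851798   5.62657456]
[([314, 207, 54, 20, 404], array([332., 215.])), ([335, 229, 4, 5, 15], array([337., 231.])), ([304, 234, 9, 10, 72], array([308., 238.])), ([323, 235, 8, 8, 43], array([326., 239.])), ([336, 238, 4, 5, 17], array([338., 240.])), ([334, 245, 5, 5, 17], array([336., 247.])), ([310, 246, 11, 9, 78], array([315., 250.]))]
(np.float64(318.503748144229), np.float64(216.61467794660916)) (np.float64(312.82124155487884), np.float64(217.39474510747485))
```

Request:
drive_tool(
  increments=[
    [0,0,-1.5,0,1],
    [-0.1,0,-3,0,1],
    [-0.1,0,-3,0,1],
    [-0.1,0,-3,0,1],
    [0,0,-2.5,0,1],
  ],
)

```text
t: 19.07
tool_pos: [503.2, -92.7, 252.8]
ee_rot: [-180.0, 0.0, 89.0]
ft_force: [-0.1, 0.2, -0.5]
grip_width: 14.9
finger_force: 59.5
```

Request:
drive_tool(
  increments=[
    [0,0,-2,0,1],
    [0,0,-1.2,0,1],
    [0,0,-0.8,0,1],
    [0,0,-0.4,0,1],
    [0,0,0,0,1],
  ],
)

```text
t: 19.48
tool_pos: [504.0, -91.9, 210.4]
ee_rot: [-180.0, 0.0, 89.1]
ft_force: [-0.0, 0.7, -0.2]
grip_width: 15.3
finger_force: 59.5
```

```bash
python3 - <<'E'
from h import *
o=monitor.observe(); print(o["tool_pos"],o["ft_force"],o["ft_torque"])
# circle of tip about (470,20) r 36, tip=tcp+(0,129): waypoint list
p=o["tool_pos"][:2]+[0,129]; c=np.array([471,17.]); a0=np.degrees(np.arctan2(*(p-c)[::-1])); print(a0,np.linalg.norm(p-c))
r=36
prev=p
for k in range(1,25):
    q=c+r*np.array([np.cos(np.radians(a0+15*k)),np.sin(np.radians(a0+15*k))]); print(np.round((q-prev)/10,2).tolist()); prev=q
E
```

```text
[503.99266013 -91.85000922 210.36919922] [-0.00287344  0.65853951 -0.22503322] [-0.14027381  0.08071872 -0.01502524]
31.41414932703779 38.65925181322086
[-0.82, 0.59]
[-0.76, 0.55]
[-0.88, 0.34]
[-0.93, 0.1]
[-0.93, -0.15]
[-0.86, -0.38]
[-0.73, -0.59]
[-0.55, -0.76]
[-0.34, -0.88]
[-0.1, -0.93]
[0.15, -0.93]
[0.38, -0.86]
[0.59, -0.73]
[0.76, -0.55]
[0.88, -0.34]
[0.93, -0.1]
[0.93, 0.15]
[0.86, 0.38]
[0.73, 0.59]
[0.55, 0.76]
[0.34, 0.88]
[0.1, 0.93]
[-0.15, 0.93]
[-0.38, 0.86]
```

Request:
drive_tool(
  increments=[
    [-0.4,0.3,-0.4,0,1],
    [-0.8,0.5,0,0,1],
    [-0.9,0.5,0,0,1],
    [-0.9,0.3,0,0,1],
    [-0.9,0.1,0,0,1],
  ],
)

```text
t: 19.9
tool_pos: [464.8, -73.7, 207.2]
ee_rot: [179.9, 0.0, 89.2]
ft_force: [0.1, -0.4, 0.0]
grip_width: 15.3
finger_force: 59.5
```

Request:
drive_tool(
  increments=[
    [-0.9,-0.1,0,0,1],
    [-0.8,-0.4,0,0,1],
    [-0.7,-0.6,0,0,1],
    [-0.5,-0.8,0,0,1],
    [-0.3,-0.9,0,0,1],
  ],
)

```text
t: 20.32
tool_pos: [432.9, -102.9, 206.9]
ee_rot: [179.9, -0.0, 89.2]
ft_force: [1.4, 0.7, 1.3]
grip_width: 14.8
finger_force: 59.7
```

Request:
drive_tool(
  increments=[
    [-0.1,-0.9,0,0,1],
    [0.1,-0.9,0,0,1],
    [0.4,-0.9,0,0,1],
    [0.6,-0.7,0,0,1],
    [0.8,-0.6,0,0,1],
  ],
)

```text
t: 20.73
tool_pos: [451.3, -143.4, 206.5]
ee_rot: [-180.0, 0.0, 89.2]
ft_force: [-0.9, 0.4, 1.4]
grip_width: 14.8
finger_force: 59.7
```

Request:
drive_tool(
  increments=[
    [0.9,-0.3,0,0,1],
    [0.9,-0.1,0,0,1],
    [0.9,0.1,0,0,1],
    [0.9,0.4,0,0,1],
    [0.7,0.6,0,0,1],
  ],
)

```text
t: 21.15
tool_pos: [495.2, -135.2, 206.3]
ee_rot: [-180.0, 0.0, 89.2]
ft_force: [-0.1, 0.2, -0.8]
grip_width: 14.8
finger_force: 59.6
```

Request:
drive_tool(
  increments=[
    [0.5,0.8,0,0,1],
    [0.3,0.9,0,0,1],
    [0.1,0.9,0,0,1],
    [-0.1,0.9,0,0,1],
    [-0.4,0.9,0,0,1],
  ],
)

```text
t: 21.57
tool_pos: [497.0, -91.1, 206.4]
ee_rot: [-179.8, 0.1, 89.2]
ft_force: [-6.7, -4.6, 3.6]
grip_width: 15.5
finger_force: 62.7
```

```bash
cat >> h.py <<'E'
def look(name):
    o=monitor.observe(); print(o["t"],o["tool_pos"],o["ft_force"],o["ee_rot"][2])
    s=snap("top",name); im=s["pixels"].astype(int); m=((im[:,:,0]-im[:,:,2])>40); m[:150]=0;m[300:]=0;m[:,:265]=0;m[:,400:]=0
    n,l,st,c=cv2.connectedComponentsWithStats(m.astype(np.uint8))
    for i in range(1,n):
        if st[i,4]>7: print(st[i].tolist(),np.round(atz(s,*c[i],15)[:2]))
    p=o["tool_pos"]; print("pred tip,end",np.round(proj(s,p+[0,129,-176])),np.round(proj(s,p+[0,143,-195])),"tip",p[:2]+[0,129])
    g=im.min(2); a=(np.abs(im-load("top0")["pixels"]).max(2)>40)
E
python3 -c "
from h import *
look('st1')"
```

```text
21.5667 [496.98502815 -91.07738073 206.3803343 ] [-6.6926038  -4.5851644   3.57883806] 89.23658795176634
[309, 218, 50, 33, 511] [482.  20.]
[329, 222, 4, 5, 14] [507.   3.]
[339, 233, 5, 5, 19] [476. -27.]
[339, 240, 5, 5, 22] [456. -26.]
[331, 245, 9, 9, 65] [436.  -9.]
pred tip,end [318. 227.] [314. 228.] tip [496.98502815  37.92261927]
```

Request:
drive_tool(
  increments=[
    [-0.5,-0.5,0.3,0,1],
    [-0.5,0.2,0,0,1],
  ],
)

```text
t: 21.78
tool_pos: [487.9, -94.7, 210.0]
ee_rot: [180.0, 0.0, 89.2]
ft_force: [-1.6, -0.1, 1.1]
grip_width: 14.9
finger_force: 59.6
```

```bash
cat >> h.py <<'E'
def bowl(a,b):
    A=load(a)["pixels"];B=load(b)["pixels"]
    for x0,y0,x1,y1 in [(268,200,290,270),(300,180,345,200),(290,268,345,292)]:
        r=cv2.matchTemplate(B[y0-8:y1+8,x0-8:x1+8],A[y0:y1,x0:x1],cv2.TM_CCOEFF_NORMED); _,v,_,l=cv2.minMaxLoc(r); print("shift px",l[0]-8,l[1]-8,round(v,3))
E
python3 -c "
from h import *
look('st2'); bowl('top0','st2')"
```

```text
21.7833 [487.85782731 -94.70470987 210.02048169] [-1.63266321 -0.08486983  1.08543765] 89.15218914863951
[309, 217, 53, 24, 475] [489.  12.]
[329, 222, 4, 5, 15] [507.   3.]
[339, 240, 5, 5, 22] [456. -26.]
[311, 242, 11, 9, 71] [443.  45.]
[331, 245, 9, 9, 62] [435.  -8.]
pred tip,end [320. 230.] [315. 231.] tip [487.85782731  34.29529013]
shift px 0 0 1.0
shift px 0 0 1.0
shift px 0 0 1.0
```

Request:
drive_tool(
  increments=[
    [-0.5,0.5,0,0,1],
    [-0.7,0.3,0,0,1],
    [-0.8,0.1,0,0,1],
    [-0.8,-0.1,0,0,1],
    [-0.8,-0.3,0,0,1],
  ],
)

```text
t: 22.25
tool_pos: [451.4, -88.8, 209.6]
ee_rot: [180.0, -0.0, 89.2]
ft_force: [-0.7, -0.7, 1.1]
grip_width: 14.8
finger_force: 59.3
```

Request:
drive_tool(
  increments=[
    [-0.7,-0.5,0,0,1],
    [-0.5,-0.7,0,0,1],
    [-0.3,-0.8,0,0,1],
    [-0.1,-0.8,0,0,1],
    [0.1,-0.8,0,0,1],
  ],
)

```text
t: 22.67
tool_pos: [437.2, -126.3, 209.8]
ee_rot: [180.0, -0.0, 89.1]
ft_force: [-0.9, -0.1, 1.2]
grip_width: 15.0
finger_force: 59.4
```

Request:
drive_tool(
  increments=[
    [0.3,-0.8,0,0,1],
    [0.5,-0.7,0,0,1],
    [0.7,-0.5,0,0,1],
    [0.8,-0.3,0,0,1],
    [0.8,-0.1,0,0,1],
  ],
)

```text
t: 23.08
tool_pos: [469.2, -149.7, 209.3]
ee_rot: [-180.0, 0.0, 89.2]
ft_force: [0.3, 0.2, -0.3]
grip_width: 14.8
finger_force: 59.6
```

Request:
drive_tool(
  increments=[
    [0.8,0.1,0,0,1],
    [0.8,0.3,0,0,1],
    [0.7,0.5,0,0,1],
    [0.5,0.7,0,0,1],
    [0.2,0.8,0,0,1],
  ],
)

```text
t: 23.5
tool_pos: [499.0, -124.1, 209.4]
ee_rot: [-180.0, 0.0, 89.2]
ft_force: [0.1, -1.1, -0.7]
grip_width: 14.9
finger_force: 59.6
```

Request:
drive_tool(
  increments=[
    [0.1,0.8,0,0,1],
    [-0.1,0.8,0,0,1],
    [-0.3,0.8,0,0,1],
    [-0.5,0.7,0,0,1],
  ],
)

```text
t: 23.83
tool_pos: [489.9, -93.0, 209.6]
ee_rot: [180.0, -0.0, 89.2]
ft_force: [-0.1, -0.3, -1.4]
grip_width: 14.4
finger_force: 59.6
```

```bash
python3 -c "
from h import *
look('st3'); bowl('top0','st3')"
```

```text
23.8333 [489.89481117 -93.00194707 209.59352231] [-0.05609505 -0.32029532 -1.35039714] 89.22281743516443
[307, 217, 54, 20, 388] [498.  20.]
[328, 233, 10, 8, 60] [472.  -3.]
[339, 233, 5, 4, 17] [477. -27.]
[339, 239, 5, 6, 22] [457. -26.]
[312, 245, 11, 9, 79] [436.  42.]
[331, 245, 9, 9, 62] [435.  -8.]
pred tip,end [319. 229.] [314. 230.] tip [489.89481117  35.99805293]
shift px 0 0 1.0
shift px 0 0 1.0
shift px 0 0 1.0
```

Request:
drive_tool(
  increments=[
    [1.3,0.0,0,6.43,1],
    [1.3,0.1,0,6.43,1],
    [1.3,0.3,0,6.43,1],
    [1.2,0.5,0,6.43,1],
    [1.2,0.6,0,6.43,1],
  ],
)

```text
t: 24.3
tool_pos: [553.4, -79.2, 209.7]
ee_rot: [180.0, -0.0, 121.6]
ft_force: [-0.4, 1.0, -0.3]
grip_width: 14.6
finger_force: 59.6
```

Request:
drive_tool(
  increments=[
    [1.1,0.7,0,6.43,1],
    [1.0,0.9,0,6.43,1],
    [0.9,1.0,0,6.43,1],
    [0.7,1.1,0,6.43,1],
    [0.6,1.2,0,6.43,1],
  ],
)

```text
t: 24.72
tool_pos: [596.3, -29.9, 209.7]
ee_rot: [180.0, 0.0, 153.8]
ft_force: [-0.3, 0.9, 0.1]
grip_width: 14.5
finger_force: 59.6
```

Request:
drive_tool(
  increments=[
    [0.5,1.2,0,6.43,1],
    [0.3,1.3,0,6.43,1],
    [0.1,1.3,0,6.43,1],
    [0,1.3,0,6.43,1],
    [0,0,0,0,1],
  ],
)

```text
t: 25.13
tool_pos: [605.0, 24.1, 209.6]
ee_rot: [179.9, -0.0, 179.7]
ft_force: [-0.1, -0.1, -0.5]
grip_width: 14.5
finger_force: 59.6
```

```bash
python3 -c "
from h import *
look('st4'); bowl('top0','st4'); o=monitor.observe(); print(o['joints'])
s=load('st4');p=o['tool_pos'];print(proj(s,p+[-129,0,-176]),proj(s,p+[-143,0,-195]),p-[129,0,0])
"
```

```text
25.1333 [604.95161295  24.07637511 209.62155816] [-0.13534907 -0.06564932 -0.48762054] 179.71211391175936
pred tip,end [278. 189.] [274. 190.] tip [604.95161295 153.07637511]
shift px 0 0 1.0
shift px -8 4 0.182
shift px -4 -3 0.611
[-23.81048306  17.28003401  21.57816487  89.04758516  -6.53822511
  74.90920639  87.82355677]
(np.float64(323.9550510171663), np.float64(234.45194774590442)) (np.float64(323.8552710157863), np.float64(239.85221989053193)) [475.97010488  22.17939071 209.68046573]
```

Request:
drive_tool(
  increments=[
    [0,1.0,-0.2,0,1],
    [0,1.3,0,0,1],
    [0,1.3,0,0,1],
    [-0.9,-0.1,0,0,1],
    [-0.9,-0.4,0,0,1],
  ],
)

```text
t: 25.6
tool_pos: [586.8, 54.6, 207.1]
ee_rot: [180.0, -0.0, 179.3]
ft_force: [0.1, -0.8, -0.6]
grip_width: 14.5
finger_force: 59.6
```

Request:
drive_tool(
  increments=[
    [-0.8,-0.6,0,0,1],
    [-0.6,-0.8,0,0,1],
    [-0.4,-0.9,0,0,1],
    [-0.1,-1,0,0,1],
    [0.1,-1,0,0,1],
  ],
)

```text
t: 26.02
tool_pos: [569.1, 7.5, 207.8]
ee_rot: [180.0, 0.0, 179.2]
ft_force: [0.2, -0.6, -1.4]
grip_width: 15.0
finger_force: 59.6
```

Request:
drive_tool(
  increments=[
    [0.4,-0.9,0,0,1],
    [0.6,-0.8,0,0,1],
    [0.8,-0.6,0,0,1],
    [0.9,-0.4,0,0,1],
    [0.9,-0.1,0,0,1],
  ],
)

```text
t: 26.43
tool_pos: [606.4, -20.1, 207.4]
ee_rot: [-180.0, -0.0, 179.2]
ft_force: [-0.1, 0.3, -0.3]
grip_width: 14.5
finger_force: 59.6
```

Request:
drive_tool(
  increments=[
    [0.9,0.1,0,0,1],
    [0.9,0.4,0,0,1],
    [0.8,0.6,0,0,1],
    [0.6,0.8,0,0,1],
    [0.4,0.9,0,0,1],
  ],
)

```text
t: 26.85
tool_pos: [642.0, 10.0, 207.3]
ee_rot: [-180.0, -0.0, 179.2]
ft_force: [0.5, -0.3, 0.7]
grip_width: 14.3
finger_force: 59.6
```

Request:
drive_tool(
  increments=[
    [0.1,1,0,0,1],
    [-0.1,1,0,0,1],
    [-0.4,0.9,0,0,1],
    [-0.6,0.8,0,0,1],
    [-0.8,0.6,0,0,1],
  ],
)

```text
t: 27.27
tool_pos: [622.5, 53.3, 207.5]
ee_rot: [180.0, -0.0, 179.3]
ft_force: [-1.0, 0.5, -0.2]
grip_width: 14.8
finger_force: 59.6
```

```bash
python3 -c "
from h import *
o=monitor.observe(); print(o['tool_pos']-[129,0,0],o['ft_force'])
snap('top','st5');bowl('top0','st5');bowl('st4','st5')
"
```

```text
[493.47190365  53.34165472 207.47712692] [-0.96464949  0.46832549 -0.17585751]
shift px 0 0 0.844
shift px 8 3 0.17
shift px -8 -8 0.467
shift px 0 0 0.846
shift px -8 8 0.318
shift px -8 -8 0.787
```

Request:
drive_tool(
  increments=[
    [-0.9,0.3,-0.2,0,1],
    [-1,0.1,0,0,1],
    [-1,-0.1,0,0,1],
    [-1,-0.3,0,0,1],
    [-0.9,-0.5,0,0,1],
  ],
)

```text
t: 27.73
tool_pos: [574.2, 47.0, 205.7]
ee_rot: [180.0, 0.0, 179.2]
ft_force: [-0.4, 1.0, -0.9]
grip_width: 14.7
finger_force: 59.6
```

Request:
drive_tool(
  increments=[
    [-0.7,-0.7,0,0,1],
    [-0.5,-0.9,0,0,1],
    [-0.2,-1,0,0,1],
    [0,-1,0,0,1],
    [0.2,-1,0,0,1],
  ],
)

```text
t: 28.15
tool_pos: [563.0, -0.5, 205.6]
ee_rot: [180.0, -0.0, 179.2]
ft_force: [1.4, 2.3, 0.4]
grip_width: 14.9
finger_force: 60.0
```

Request:
drive_tool(
  increments=[
    [0.5,-1.0,0,0,1],
    [0.7,-0.8,0,0,1],
    [0.9,-0.5,0,0,1],
    [1,-0.2,0,0,1],
    [1,0,0,0,1],
  ],
)

```text
t: 28.57
tool_pos: [605.1, -25.4, 205.0]
ee_rot: [-179.9, -0.1, 179.2]
ft_force: [-0.3, 0.1, -0.6]
grip_width: 14.8
finger_force: 59.6
```

Request:
drive_tool(
  increments=[
    [0.9,0.2,0,0,1],
    [0.9,0.5,0,0,1],
    [0.8,0.7,0,0,1],
    [0.4,0.9,0,0,1],
    [0.1,0.9,0,0,1],
  ],
)

```text
t: 28.98
tool_pos: [635.9, 8.9, 205.0]
ee_rot: [-180.0, -0.0, 179.2]
ft_force: [-0.4, -0.2, -1.4]
grip_width: 14.6
finger_force: 59.6
```

```bash
python3 -c "
from h import *
o=monitor.observe(); print(o['tool_pos']-[129,0,0],o['ft_force'],o['ee_rot'])
"
```

```text
[506.85944496   8.94970125 204.99702224] [-0.36658305 -0.24069696 -1.38432477] [-1.79984290e+02 -4.21048913e-02  1.79231106e+02]
```

Request:
drive_tool(
  increments=[
    [-0.3,-1.3,0.2,-6.43,1],
    [-0.4,-1.3,0.1,-6.43,1],
    [-0.6,-1.3,0,-6.43,1],
    [-0.7,-1.2,0,-6.43,1],
    [-0.9,-1.2,0,-6.43,1],
  ],
)

```text
t: 29.4
tool_pos: [606.0, -54.7, 208.5]
ee_rot: [180.0, -0.0, 146.8]
ft_force: [-0.6, -0.0, 0.1]
grip_width: 14.9
finger_force: 59.6
```

Request:
drive_tool(
  increments=[
    [-1.0,-1.1,0,-6.43,1],
    [-1.1,-0.9,0,-6.43,1],
    [-1.2,-0.8,0,-6.43,1],
    [-1.4,-0.7,0,-6.43,1],
    [-1.4,-0.6,0,-6.43,1],
  ],
)

```text
t: 29.82
tool_pos: [544.6, -95.8, 208.6]
ee_rot: [180.0, -0.0, 114.6]
ft_force: [-0.3, -0.6, 0.6]
grip_width: 14.8
finger_force: 59.6
```

Request:
drive_tool(
  increments=[
    [-1.5,-0.4,0,-6.43,1],
    [-1.6,-0.3,0,-6.43,1],
    [-1.6,-0.1,0,-6.43,1],
    [-1.6,0,0,-6.43,1],
    [0,0,0,0,1],
  ],
)

```text
t: 30.23
tool_pos: [480.3, -103.8, 208.8]
ee_rot: [-180.0, -0.1, 88.8]
ft_force: [0.1, -1.0, -0.5]
grip_width: 14.8
finger_force: 59.6
```

```bash
python3 -c "
from h import *
look('st6'); bowl('top0','st6')
"
```

```text
30.2333 [ 480.26162114 -103.76569711  208.76208195] [ 0.0947368  -1.03433014 -0.46753722] 88.7654482148734
[308, 216, 59, 24, 465] [490.  13.]
[329, 222, 4, 5, 15] [507.   3.]
[338, 241, 5, 6, 18] [452. -24.]
[327, 245, 9, 8, 53] [438.   1.]
[314, 247, 10, 10, 72] [429.  37.]
pred tip,end [323. 233.] [318. 233.] tip [480.26162114  25.23430289]
shift px 0 0 1.0
shift px 0 0 1.0
shift px 0 0 1.0
```

```bash
python3 -c "
from h import *
s=load('st6'); im=s['pixels'].astype(int); d=im[:,:,0]-im[:,:,2]
for v in range(212,260): print(v,''.join('#' if (d[v,u]>40 and im[v,u].max()<115) else ('o' if d[v,u]>40 else ('+' if d[v,u]>28 else '.')) for u in range(298,372)))
o=monitor.observe();p=o['tool_pos']
for th in (32,40,50,60,70):
  t=np.radians(th); print(th,[np.round(proj(s,p+[0,L*np.sin(t),17-L*np.cos(t)])) for L in (150,234,258)], 17+p[2]-258*np.cos(t))
"
```

```text
212 ..........................................................................
213 ..........................................................................
214 ..........................................................................
215 ..........................................................................
216 ...............++o++......................................................
217 ..............+ooooo+.....................................................
218 ..............ooooooo+....................................................
219 .............+ooooooo+....................................................
220 .............+oooooooo+...................................................
221 .............ooooooooo+.........++........................................
222 .............ooooooooo+........+oo+.......................................
223 .............+ooooooooo........oooo+......................................
224 .............+oooooooooo+......ooo#+......................................
225 ..............oooo######oo+....+###+.................................
[... 2415 characters left out ...]
.......................................
257 ...................++.....................................................
258 ..........................................................................
259 ..........................................................................
32 [array([342., 231.]), array([324., 233.]), array([320., 233.])] 7.178235805988123
40 [array([335., 230.]), array([315., 232.]), array([310., 232.])] 28.33517828964972
50 [array([328., 230.]), array([304., 231.]), array([298., 232.])] 60.135441315218884
60 [array([323., 229.]), array([295., 230.]), array([287., 230.])] 96.974644614346
70 [array([318., 228.]), array([287., 229.]), array([279., 229.])] 137.7334476363235
```

Request:
drive_tool(
  increments=[
    [0,0,1,0,1],
    [0,0,1.5,0,1],
    [0,0,1.0,0,1],
    [0,0,0,0,1],
    [0,0,0,0,1],
  ],
)

```text
t: 30.7
tool_pos: [483.0, -104.0, 244.0]
ee_rot: [179.9, 0.0, 89.3]
ft_force: [0.8, 0.0, -1.1]
grip_width: 14.7
finger_force: 59.6
```

Request:
drive_tool(
  increments=[
    [0,0,0,0,1],
    [0,0,0,0,1],
    [0,0,0,0,1],
  ],
  squeeze=6,
)

```text
t: 30.95
tool_pos: [482.0, -104.1, 243.0]
ee_rot: [-179.9, 0.0, 89.2]
ft_force: [-0.2, -0.3, -1.3]
grip_width: 16.3
finger_force: 5.8
```

```bash
cat >> h.py <<'E'
def asc(name,u0=296,u1=374,v0=205,v1=262,new=True):
    if new: snap("top",name)
    s=load(name); im=s['pixels'].astype(int); d=im[:,:,0]-im[:,:,2]
    for v in range(v0,v1): print(v,''.join('#' if (d[v,u]>40 and im[v,u].max()<115) else ('o' if d[v,u]>40 else '.') for u in range(u0,u1)))
    p=monitor.observe()['tool_pos']; print(p)
    for th in (0,10,20,32,40,50):
      t=np.radians(th); print(th,[np.round(proj(s,p+[0,L*np.sin(t),17-L*np.cos(t)])) for L in (234,258)], 17+p[2]-258*np.cos(t))
E
python3 -c "
from h import *
asc('u1')"
```

```text
205 ..............................................................................
206 ..............................................................................
207 ..............................................................................
208 ..............................................................................
209 ..............................................................................
210 ..............................................................................
211 ..............................................................................
212 ..............................................................................
213 ..............................................................................
214 ..............................................................................
215 ..............................................................................
216 ..............................................................................
217 ....................oooo......................................................
218 .................
[... 3358 characters left out ...]
.......................
259 ..............................................................................
260 ..............................................................................
261 ..............................................................................
[ 482.05238679 -104.1287515   243.09373584]
0 [array([369., 233.]), array([368., 233.])] 2.0937358402104564
10 [array([354., 233.]), array([352., 233.])] 6.013335563060792
20 [array([341., 232.]), array([337., 233.])] 17.65303967744609
32 [array([325., 232.]), array([320., 232.])] 41.29732703185255
40 [array([315., 231.]), array([310., 231.])] 62.45426951551414
50 [array([304., 230.]), array([297., 230.])] 94.25453254108331
```

Request:
drive_tool(
  increments=[
    [0,0,0,0,1],
    [0,0,-0.4,0,1],
    [0.6,0.6,-0.4,0,1],
    [0.8,0.6,0,0,1],
    [0.6,0.8,0,0,1],
  ],
  squeeze=60,
)

```text
t: 31.42
tool_pos: [503.0, -83.3, 235.2]
ee_rot: [-180.0, 0.0, 89.2]
ft_force: [0.5, -0.4, 0.2]
grip_width: 14.4
finger_force: 58.4
```

Request:
drive_tool(
  increments=[
    [0.4,0.9,0,0,1],
    [0.1,1,0,0,1],
    [-0.1,1,0,0,1],
    [-0.4,0.9,0,0,1],
    [-0.6,0.8,0,0,1],
  ],
)

```text
t: 31.83
tool_pos: [496.1, -36.6, 235.5]
ee_rot: [-180.0, 0.0, 89.2]
ft_force: [0.1, 0.4, -0.4]
grip_width: 14.5
finger_force: 58.4
```

Request:
drive_tool(
  increments=[
    [-0.8,0.6,0,0,1],
    [-0.9,0.4,0,0,1],
    [-1,0.1,0,0,1],
    [-1,-0.1,0,0,1],
    [-0.9,-0.4,0,0,1],
  ],
)

```text
t: 32.25
tool_pos: [449.3, -31.2, 235.6]
ee_rot: [180.0, -0.0, 89.3]
ft_force: [0.6, -0.8, -0.3]
grip_width: 14.7
finger_force: 58.4
```

Request:
drive_tool(
  increments=[
    [-0.8,-0.6,0,0,1],
    [-0.6,-0.8,0,0,1],
    [-0.4,-0.9,0,0,1],
    [-0.1,-1,0,0,1],
    [0.1,-1,0,0,1],
  ],
)

```text
t: 32.67
tool_pos: [432.3, -76.2, 235.9]
ee_rot: [179.9, -0.0, 89.2]
ft_force: [1.2, 1.2, 0.3]
grip_width: 14.3
finger_force: 58.9
```

Request:
drive_tool(
  increments=[
    [0.4,-0.9,0,0,1],
    [0.6,-0.8,0,0,1],
    [0.8,-0.6,0,0,1],
    [0.9,-0.4,0,0,1],
    [1,-0.1,0,0,1],
  ],
)

```text
t: 33.08
tool_pos: [469.5, -104.9, 235.5]
ee_rot: [-180.0, 0.0, 89.1]
ft_force: [0.1, 0.7, 0.9]
grip_width: 14.2
finger_force: 59.1
```

```bash
python3 -c "
from h import *
asc('u2'); bowl('top0','u2')"
```

```text
205 ..............................................................................
206 ..............................................................................
207 ..............................................................................
208 ..............................................................................
209 ..............................................................................
210 ..............................................................................
211 ..............................................................................
212 ..............................................................................
213 ..............................................................................
214 ..............................................................................
215 ..............................................................................
216 ..............................................................................
217 ..........................ooo.................................................
218 .................
[... 3412 characters left out ...]
....................................................
260 ..............................................................................
261 ..............................................................................
[ 471.00835345 -104.35200804  235.42074664]
0 [array([369., 237.]), array([368., 237.])] -5.579253358578001
10 [array([354., 237.]), array([352., 237.])] -1.6596536357276648
20 [array([341., 236.]), array([337., 237.])] 9.980050478657631
32 [array([325., 236.]), array([320., 236.])] 33.62433783306409
40 [array([315., 235.]), array([310., 236.])] 54.781280316725685
50 [array([304., 234.]), array([298., 235.])] 86.58154334229485
shift px 0 0 1.0
shift px 0 0 1.0
shift px 0 0 1.0
```

Request:
drive_tool(
  increments=[
    [1,0.1,-0.3,0,1],
    [1,0.4,0,0,1],
    [0.8,0.6,0,0,1],
    [0.6,0.8,0,0,1],
    [0.4,0.9,0,0,1],
  ],
)

```text
t: 33.55
tool_pos: [507.7, -74.8, 232.4]
ee_rot: [-180.0, 0.0, 89.2]
ft_force: [-0.3, 0.5, -0.4]
grip_width: 14.2
finger_force: 59.1
```

Request:
drive_tool(
  increments=[
    [0.1,1,0,0,1],
    [-0.1,1,0,0,1],
    [-0.4,0.9,0,0,1],
    [-0.6,0.8,0,0,1],
    [-0.8,0.6,0,0,1],
  ],
)

```text
t: 33.97
tool_pos: [488.8, -30.6, 232.6]
ee_rot: [180.0, 0.0, 89.3]
ft_force: [1.3, 0.1, -0.5]
grip_width: 14.5
finger_force: 59.1
```

Request:
drive_tool(
  increments=[
    [-0.9,0.4,0,0,1],
    [-1,0.1,0,0,1],
    [-1,-0.1,0,0,1],
    [-0.9,-0.4,0,0,1],
    [-0.8,-0.6,0,0,1],
  ],
)

```text
t: 34.38
tool_pos: [442.5, -37.1, 232.9]
ee_rot: [180.0, -0.1, 89.3]
ft_force: [0.8, 1.3, -0.2]
grip_width: 14.1
finger_force: 58.7
```

Request:
drive_tool(
  increments=[
    [-0.6,-0.8,0,0,1],
    [-0.4,-0.9,0,0,1],
    [-0.1,-1,0,0,1],
    [0.1,-1,0,0,1],
    [0.4,-0.9,0,0,1],
  ],
)

```text
t: 34.8
tool_pos: [437.2, -85.6, 232.7]
ee_rot: [180.0, -0.0, 89.1]
ft_force: [-0.0, 1.0, 0.3]
grip_width: 14.0
finger_force: 58.9
```

Request:
drive_tool(
  increments=[
    [0.6,-0.8,0,0,1],
    [0.8,-0.6,0,0,1],
    [0.9,-0.4,0,0,1],
    [1,-0.1,0,0,1],
    [1,0.1,0,0,1],
  ],
)

```text
t: 35.22
tool_pos: [481.0, -104.0, 232.6]
ee_rot: [180.0, 0.1, 89.1]
ft_force: [0.3, -0.3, -0.8]
grip_width: 14.5
finger_force: 59.3
```

Request:
drive_tool(
  increments=[
    [0.9,0.4,0,0,1],
    [0.8,0.6,0,0,1],
    [0.6,0.8,0,0,1],
    [0.4,0.9,0,0,1],
    [0.1,1,0,0,1],
  ],
)

```text
t: 35.63
tool_pos: [508.7, -64.5, 232.4]
ee_rot: [-180.0, 0.0, 89.2]
ft_force: [-0.2, 0.2, -0.9]
grip_width: 14.3
finger_force: 59.3
```

Request:
drive_tool(
  increments=[
    [-0.1,1,0,0,1],
    [-0.4,0.9,0,0,1],
    [-0.6,0.8,0,0,1],
    [-0.8,0.6,0,0,1],
    [-0.9,0.4,0,0,1],
  ],
)

```text
t: 36.05
tool_pos: [479.8, -26.5, 232.7]
ee_rot: [180.0, -0.0, 89.3]
ft_force: [0.3, 0.7, 0.6]
grip_width: 14.2
finger_force: 59.1
```

Request:
drive_tool(
  increments=[
    [-1,0.1,0,0,1],
    [-1,-0.1,0,0,1],
    [-0.9,-0.4,0,0,1],
    [-0.8,-0.6,0,0,1],
    [-0.6,-0.8,0,0,1],
  ],
)

```text
t: 36.47
tool_pos: [436.4, -45.7, 232.8]
ee_rot: [180.0, -0.0, 89.3]
ft_force: [0.5, 0.8, 0.7]
grip_width: 14.0
finger_force: 58.9
```

Request:
drive_tool(
  increments=[
    [-0.4,-0.9,0,0,1],
    [-0.1,-1,0,0,1],
    [0.1,-1,0,0,1],
    [0.4,-0.9,0,0,1],
    [0.6,-0.8,0,0,1],
  ],
)

```text
t: 36.88
tool_pos: [443.4, -93.8, 232.7]
ee_rot: [180.0, 0.0, 89.1]
ft_force: [-0.2, 0.4, -0.1]
grip_width: 13.6
finger_force: 59.5
```

```bash
python3 -c "
from h import *
asc('u3'); bowl('top0','u3')"
```

```text
205 ..............................................................................
206 ..............................................................................
207 ..............................................................................
208 ..............................................................................
209 ..............................................................................
210 ..............................................................................
211 ..............................................................................
212 ..............................................................................
213 ..............................................................................
214 ..............................................................................
215 ..............................................................................
216 ..............................................................................
217 ..........................ooo.................................................
218 .................
[... 3408 characters left out ...]
........................................................
260 ..............................................................................
261 ..............................................................................
[444.30545832 -95.0479641  232.77176062]
0 [array([365., 246.]), array([364., 247.])] -8.228239375104067
10 [array([351., 246.]), array([349., 247.])] -4.308639652253731
20 [array([337., 246.]), array([334., 246.])] 7.331064462131565
32 [array([321., 246.]), array([317., 246.])] 30.975351816538023
40 [array([312., 245.]), array([306., 245.])] 52.13229430019962
50 [array([301., 245.]), array([294., 245.])] 83.93255732576878
shift px 0 0 1.0
shift px 0 0 1.0
shift px 0 0 1.0
```

Request:
drive_tool(
  increments=[
    [0,0,1,0,1],
    [0,0,2,0,1],
    [0.3,0,2,0,1],
    [0.5,1,1,0,1],
    [0.3,1,0,0,1],
  ],
)

```text
t: 37.35
tool_pos: [455.7, -71.4, 294.8]
ee_rot: [179.8, -0.0, 89.1]
ft_force: [-0.5, 0.3, -0.3]
grip_width: 13.7
finger_force: 59.5
```

Request:
drive_tool(
  increments=[
    [0,2,0,0,1],
    [0,1,0,0,1],
    [0,0,0,0,1],
    [0,0,0,0,1],
  ],
)

```text
t: 37.68
tool_pos: [454.0, -41.7, 291.9]
ee_rot: [-179.9, 0.0, 89.3]
ft_force: [-0.2, -0.8, -0.6]
grip_width: 13.9
finger_force: 59.5
```

```bash
python3 -c "
from h import *
asc('u4',v0=214,v1=258)"
```

```text
214 ..............................................................................
215 ..............................................................................
216 ..............................................................................
217 ..........................ooo.................................................
218 .........................ooo##................................................
219 .........................####.....ooo.........................................
220 .........................####.....oooo........................................
221 ..................................#oo#........................................
222 ..................................####........................................
223 ..............................................................................
224 .......................................##.....................................
225 .......................................##.....................................
226 .......................................##.....................................
227 .................
[... 2276 characters left out ...]
..........................
255 ......................ooo.....................................................
256 ..............................................................................
257 ..............................................................................
[454.02752078 -42.45450511 292.07307127]
0 [array([348., 242.]), array([347., 242.])] 51.073071271044
10 [array([333., 242.]), array([331., 242.])] 54.992670993894336
20 [array([318., 241.]), array([315., 242.])] 66.63237510827963
32 [array([301., 241.]), array([297., 241.])] 90.27666246268609
40 [array([291., 240.]), array([285., 241.])] 111.43360494634769
50 [array([279., 240.]), array([272., 240.])] 143.23386797191685
```

Request:
drive_tool(
  increments=[
    [0,0,0,0,1],
    [0,0,0,0,1],
    [0,0,0,0,1],
    [0,0,0,0,1],
    [0,0,0,0,1],
  ],
  squeeze=4,
)

```text
t: 38.15
tool_pos: [454.3, -42.4, 292.6]
ee_rot: [180.0, -0.0, 89.2]
ft_force: [-0.1, -0.6, -0.5]
grip_width: 2.7
finger_force: 0.0
```

Request:
drive_tool(
  increments=[
    [0,0,0,0,1],
    [0,0,0,0,1],
    [0,0,0,0,1],
  ],
  squeeze=60,
)

```text
t: 38.4
tool_pos: [454.3, -42.1, 292.6]
ee_rot: [180.0, -0.0, 89.2]
ft_force: [-0.5, 0.6, 0.9]
grip_width: 0.5
finger_force: 0.0
```

```bash
python3 -c "
from h import *
asc('u5',v0=214,v1=258)"
```

```text
214 ..............................................................................
215 ..............................................................................
216 ..............................................................................
217 ..........................ooo.................................................
218 .........................ooo##................................................
219 .........................#o##.....ooo.........................................
220 .........................####.....oooo........................................
221 ..................................#oo#........................................
222 ..................................####........................................
223 ....................................##........................................
224 .......................................##.....................................
225 .......................................##.....................................
226 .......................................##.....................................
227 .................
[... 2276 characters left out ...]
..........................
255 ...................ooooo..................ooo.................................
256 ..........................................ooo.................................
257 .........................................oooo.................................
[454.27919462 -42.16019672 292.60201736]
0 [array([348., 242.]), array([347., 242.])] 51.6020173592043
10 [array([333., 241.]), array([331., 242.])] 55.52161708205463
20 [array([318., 241.]), array([315., 242.])] 67.16132119643993
32 [array([301., 241.]), array([297., 241.])] 90.80560855084639
40 [array([291., 240.]), array([285., 240.])] 111.96255103450798
50 [array([278., 239.]), array([272., 240.])] 143.76281406007715
```

Request:
drive_tool(
  increments=[
    [0,0,1,0,0.8],
    [0,0,2,0,0.5],
    [0,0,3,0,0.35],
    [0,-3,2,0,0.35],
    [0,-4,0,0,0.35],
  ],
)

```text
t: 38.87
tool_pos: [455.9, -110.2, 376.9]
ee_rot: [179.7, -0.0, 89.6]
ft_force: [1.8, -0.7, 0.1]
grip_width: 26.0
finger_force: 0.0
```

Request:
drive_tool(
  increments=[
    [0,-4,0,0,0.35],
    [0,-4,0,0,0.35],
    [0,-4,0,0,0.35],
    [0,-4,0,0,0.35],
    [0,-2,0,0,0.35],
  ],
)

```text
t: 39.28
tool_pos: [453.0, -296.5, 373.8]
ee_rot: [179.9, 0.1, 89.0]
ft_force: [-0.6, -0.6, 0.5]
grip_width: 54.2
finger_force: 0.0
```

```bash
python3 -c "
from h import *
s=snap('top','v1'); snap('side','sv1')
im=s['pixels'].astype(int); d=im[:,:,0]-im[:,:,2]
for v in range(180,296): print(v,''.join('#' if (d[v,u]>40 and im[v,u].max()<115) else ('o' if d[v,u]>40 else '.') for u in range(266,420)))
"
```

```text
180 ..........................................................................................................................................................
181 ..........................................................................................................................................................
182 ..........................................................................................................................................................
183 ..........................................................................................................................................................
184 ..........................................................................................................................................................
185 ..........................................................................................................................................................
186 ..............................................................................................................................................
[... 16643 characters left out ...]
................................................................
292 ..............................................................ooooo.......................................................................................
293 ..............................................................ooooo.......................................................................................
294 .............................................................oooooo.......................................................................................
295 .............................................................oooooo.......................................................................................
```

```bash
python3 -c "
from h import *
for nm,(u0,u1,v0,v1),st in (('v1',(300,350,286,340),1),('sv1',(330,520,130,250),2)):
  s=load(nm); im=s['pixels'].astype(int); d=im[:,:,0]-im[:,:,2]
  print(nm,u0)
  for v in range(v0,v1,st): 
    r=''.join('#' if (d[v,u]>40 and im[v,u].max()<115) else ('o' if d[v,u]>40 else '.') for u in range(u0,u1,st))
    print(v,r)
"
```

```text
v1 300
286 ..............................oooo................
287 ..............................oooo................
288 ..............................oooo................
289 .............................ooooo................
290 ............................#ooooo................
291 ............................oooooo................
292 ............................ooooo.................
293 ............................ooooo.................
294 ...........................oooooo.................
295 ...........................oooooo.................
296 ...........................oooooo.................
297 ...........................ooooo..................
298 ..........................oooooo..................
299 ..........................oooooo..................
300 ..........................ooooo...................
301 ..........................ooooo...................
302 .........................oooooo...................
303 .........................oooooo...................
304 .........................oooooo...................
305 .........................ooooo..............
[... 7184 characters left out ...]

236 ...............................................................................................
238 ............................................................................o..oooooooo........
240 ............................................................................oooooooooooo.......
242 .............................................................................ooooooooooo.......
244 .............................................................................ooooooooooo.......
246 ..............................................................................ooooooooo........
248 .......................................o......................................ooooooooo........
```

```bash
cat >> h.py <<'E'
from scipy.optimize import least_squares
def fitline(tn,sn,T,S,x0):
    t0,s0=load(tn),load(sn)
    def res(x):
        E=x[:3]; th,az=x[3:]; d=np.array([-np.sin(th)*np.cos(az),-np.sin(th)*np.sin(az),-np.cos(th)]); r=[]
        for im,P in ((t0,np.array(T,float)),(s0,np.array(S,float))):
            a=np.array(proj(im,E)); b=np.array(proj(im,E+200*d)); n=(b-a)/np.linalg.norm(b-a)
            for p in P: r.append(n[0]*(p-a)[1]-n[1]*(p-a)[0])
            r.append(0.5*n@(P[0]-a))
        return r
    f=least_squares(res,x0); x=f.x; d=np.array([-np.sin(x[3])*np.cos(x[4]),-np.sin(x[3])*np.sin(x[4]),-np.cos(x[3])])
    print(np.round(x[:3],1),np.round(np.degrees(x[3:]),1),np.round(f.fun,1)); return x[:3],d
E
python3 -c "
from h import *
E,d=fitline('v1','sv1',[(325,318.5),(327,305),(330,294),(333,281),(336,268),(338.5,257)],[(443,180.5),(431.5,190),(412.5,206),(400,216),(390,223)],[240,0,210,.8,3.1])
for L in (0,50,100,130,160,180,200,220,240,284,308): print(L,np.round(E+L*d,0))
"
```

```text
[274.5  20.8 234.6] [ 39.4 164.7] [ 0.5 -0.6 -0.1  0.   0.1  0.1 -0.4  0.3  0.1 -0.4 -0.3  0.5  0.4]
0 [274.  21. 235.]
50 [305.  12. 196.]
100 [336.   4. 157.]
130 [354.  -1. 134.]
160 [373.  -6. 111.]
180 [385.  -9.  96.]
200 [397. -13.  80.]
220 [409. -16.  65.]
240 [422. -20.  49.]
284 [449. -27.  15.]
308 [463. -31.  -3.]
```

Request:
drive_tool(
  increments=[
    [0,2,0,5,0.35],
    [0,3,0,7,0.35],
    [-0.6,3.5,-1,7,0.35],
    [-0.8,3.5,-1,7,0.35],
    [-0.8,3.5,-1,7,0.35],
  ],
  squeeze=60,
)

```text
t: 39.8
tool_pos: [431.9, -134.9, 343.2]
ee_rot: [179.9, 0.1, 122.6]
ft_force: [1.0, 0.2, 0.0]
grip_width: 56.6
finger_force: 0.0
```

Request:
drive_tool(
  increments=[
    [-0.8,3.5,-2,7,0.35],
    [-0.8,3.0,-2,7,0.35],
    [-0.8,3.0,-2,7,0.35],
    [-0.8,2,-2,7,0.35],
    [-0.7,1.5,-2,7,0.35],
  ],
)

```text
t: 40.22
tool_pos: [392.5, -4.4, 242.5]
ee_rot: [179.9, 0.1, 157.7]
ft_force: [0.7, -0.3, 0.1]
grip_width: 56.5
finger_force: 0.0
```

Request:
drive_tool(
  increments=[
    [-0.2,0.2,-1,7,0.35],
    [0,0,0,0.5,0.35],
    [0,0,0,0,0.35],
    [0,0,0,0,0.35],
  ],
)

```text
t: 40.55
tool_pos: [392.0, -5.1, 233.9]
ee_rot: [179.9, 0.1, 164.5]
ft_force: [0.8, 0.1, -0.1]
grip_width: 56.4
finger_force: 0.0
```

```bash
python3 -c "
from h import *
o=monitor.observe(); print(o['tool_pos'],o['ee_rot'],o['joints'],o['ft_force'])"
```

```text
[391.96166156  -5.13938995 233.85947229] [1.79938999e+02 8.53093033e-02 1.64458725e+02] [-48.15386923 -17.92208315  35.25095226 116.17092394  10.42388237
  78.70234923  58.17895057] [ 0.81231325  0.10184774 -0.0646694 ]
```

Request:
drive_tool(
  increments=[
    [0,-0.3,-2,0,0.35],
    [0,-0.3,-3,0,0.35],
    [0,0,-3,0,0.35],
    [0,0,-3,0,0.35],
    [0,0,-2,0,0.35],
  ],
)

```text
t: 40.97
tool_pos: [391.9, -11.7, 101.8]
ee_rot: [180.0, 0.1, 164.4]
ft_force: [1.1, 0.1, 4.0]
grip_width: 56.8
finger_force: 1.7
```

Request:
drive_tool(
  increments=[
    [0,0,-1.5,0,0.35],
    [0,0,-1,0,0.35],
    [0,0,0,0,0.35],
    [0,0,0,0,0.35],
  ],
)

```text
t: 41.3
tool_pos: [392.8, -11.2, 78.6]
ee_rot: [180.0, 0.1, 164.5]
ft_force: [4.6, 1.6, 0.9]
grip_width: 56.6
finger_force: 1.8
```

```bash
python3 -c "
from h import *
o=monitor.observe(); print(o['tool_pos'],o['ee_rot'],o['joints'],o['ft_force'])"
```

```text
[392.76917837 -11.17103705  78.63965984] [1.79965593e+02 1.20823082e-01 1.64541158e+02] [-49.51229514  -5.87618518  43.68723696 128.10551001   4.90072457
  56.12262196  65.83791476] [4.57132218 1.59883849 0.93828246]
```

Request:
drive_tool(
  increments=[
    [0,0,0,0,0.6],
    [0,0,0,0,0.8],
    [0,0,0,0,1],
    [0,0,0,0,1],
    [0,0,0,0,1],
  ],
)

```text
t: 41.72
tool_pos: [391.5, -11.2, 78.0]
ee_rot: [180.0, 0.0, 164.7]
ft_force: [1.6, -0.5, 3.9]
grip_width: 31.1
finger_force: 2.0
```

Request:
drive_tool(
  increments=[
    [0,0,0,0,1],
    [0,0,0,0,1],
    [0,0,0,0,1],
  ],
)

```text
t: 41.97
tool_pos: [391.9, -11.5, 77.9]
ee_rot: [180.0, 0.1, 164.7]
ft_force: [1.5, -3.6, 5.0]
grip_width: 13.7
finger_force: 59.1
```

```bash
python3 -c "
from h import *
o=monitor.observe(); print(o['tool_pos'],o['ft_force'],o['grip_width']); snap('top','v2'); bowl('top0','v2')"
```

```text
[391.86969887 -11.47089679  77.92103827] [ 1.45843252 -3.63367427  5.00685708] 13.700401367397408
shift px 4 2 0.983
shift px 4 2 0.969
shift px 7 4 0.54
```

Request:
drive_tool(
  increments=[
    [0,0,0.8,0,1],
    [0,0,2,0,1],
    [0.5,0.1,2.5,5,1],
    [1,0.2,1,7,1],
    [1.5,0.4,0,7,1],
  ],
)

```text
t: 42.43
tool_pos: [421.4, -4.1, 142.6]
ee_rot: [179.9, 0.1, -176.0]
ft_force: [0.5, 0.3, -1.2]
grip_width: 13.4
finger_force: 59.3
```

Request:
drive_tool(
  increments=[
    [1.4,0.4,0,7,1],
    [0.8,0.3,0,7,1],
    [0.4,0.1,0,7,1],
    [0,0,0,0,1],
    [0,0,0,0,1],
  ],
)

```text
t: 42.85
tool_pos: [446.4, 3.8, 140.3]
ee_rot: [180.0, -0.1, -155.5]
ft_force: [-0.1, -0.2, -1.2]
grip_width: 13.6
finger_force: 59.3
```

```bash
python3 -c "
from h import *
o=monitor.observe(); print(o['tool_pos'],o['ee_rot'],o['joints'],o['ft_force'])"
```

```text
[446.3595229    3.76236131 140.267459  ] [ 1.79984367e+02 -1.15849288e-01 -1.55542315e+02] [-54.85830714  -2.43193284  48.50135069 117.45586246   2.04487096
  64.28539767 107.18386076] [-0.10887567 -0.17913251 -1.1509038 ]
```

Request:
drive_tool(
  increments=[
    [0,0,-1.5,0,1],
    [0,0,-2,0,1],
    [0,0,-1.2,0,1],
    [0,0,-0.6,0,1],
    [0,0,0,0,1],
  ],
)

```text
t: 43.27
tool_pos: [446.9, 3.5, 87.2]
ee_rot: [-180.0, -0.0, -155.5]
ft_force: [0.8, -1.3, 3.0]
grip_width: 13.2
finger_force: 59.8
```

Request:
drive_tool(
  increments=[
    [-0.03,0.23,0,-7,1],
    [-0.03,0.23,0,-7,1],
    [-0.03,0.23,0,-7,1],
    [-0.03,0.23,0,-7,1],
    [-0.03,0.23,0,-7,1],
  ],
)

```text
t: 43.68
tool_pos: [445.2, 15.5, 88.1]
ee_rot: [180.0, -0.1, 169.2]
ft_force: [-0.1, 0.5, -1.5]
grip_width: 12.7
finger_force: 59.8
```

Request:
drive_tool(
  increments=[
    [0.11,0.21,0,-7,1],
    [0.11,0.21,0,-7,1],
    [0.11,0.21,0,-7,1],
    [0.11,0.21,0,-7,1],
    [0.11,0.21,0,-7,1],
  ],
)

```text
t: 44.1
tool_pos: [451.0, 26.1, 88.2]
ee_rot: [180.0, -0.1, 134.2]
ft_force: [-0.4, 0.1, -1.3]
grip_width: 13.0
finger_force: 59.8
```

Request:
drive_tool(
  increments=[
    [0.2,0.11,0,-7,1],
    [0.2,0.11,0,-7,1],
    [0.2,0.11,0,-7,1],
    [0.2,0.11,0,-7,1],
    [0.2,0.11,0,-7,1],
  ],
)

```text
t: 44.52
tool_pos: [461.0, 31.7, 88.2]
ee_rot: [-180.0, -0.1, 99.2]
ft_force: [0.5, 0.5, 0.1]
grip_width: 12.9
finger_force: 59.8
```

Request:
drive_tool(
  increments=[
    [0.23,-0.03,0,-7,1],
    [0.23,-0.03,0,-7,1],
    [0.23,-0.03,0,-7,1],
    [0.23,-0.03,0,-7,1],
    [0.23,-0.03,0,-7,1],
  ],
)

```text
t: 44.93
tool_pos: [472.6, 30.1, 88.2]
ee_rot: [-179.9, -0.0, 64.2]
ft_force: [0.7, 0.3, 0.5]
grip_width: 13.4
finger_force: 59.9
```

Request:
drive_tool(
  increments=[
    [0.17,-0.16,0,-7,1],
    [0.17,-0.16,0,-7,1],
    [0.17,-0.16,0,-7,1],
    [0.17,-0.16,0,-7,1],
    [0.17,-0.16,0,-7,1],
  ],
)

```text
t: 45.35
tool_pos: [481.0, 22.1, 88.1]
ee_rot: [-179.9, 0.0, 29.2]
ft_force: [1.4, -0.9, 0.3]
grip_width: 12.9
finger_force: 59.9
```

```bash
python3 -c "
from h import *
o=monitor.observe(); print(o['tool_pos'],o['ee_rot'],o['joints'],o['ft_force']); asc('v3',290,374,205,265); bowl('top0','v3')"
```

```text
[481.01851807  22.14333248  88.11907872] [-1.79918572e+02  2.54621458e-03  2.92309666e+01] [-68.15449588  16.45149626  68.37555815 116.37908919 -18.02000271
  58.74575481 -51.78958321] [ 1.38535266 -0.89649956  0.30794556]
205 ....................................................................................
206 ....................................................................................
207 ....................................................................................
208 ....................................................................................
209 ....................................................................................
210 ....................................................................................
211 ....................................................................................
212 ....................................................................................
213 ....................................................................................
214 ........................................................................
[... 4256 characters left out ...]
............................
263 ....................................................................................
264 ....................................................................................
[481.36935755  21.92036058  88.11103222]
0 [array([324., 236.]), array([324., 237.])] -152.88896778078416
10 [array([311., 236.]), array([310., 236.])] -148.96936805793382
20 [array([298., 236.]), array([296., 236.])] -137.32966394354852
32 [array([283., 235.]), array([280., 236.])] -113.68537658914207
40 [array([274., 235.]), array([270., 235.])] -92.52843410548047
50 [array([264., 234.]), array([258., 234.])] -60.728171079911306
shift px 1 0 0.77
shift px 3 -1 0.618
shift px -7 -8 0.481
```

Request:
drive_tool(
  increments=[
    [0.05,-0.23,0,-7,1],
    [0.05,-0.23,0,-7,1],
  ],
)

```text
t: 45.57
tool_pos: [483.5, 17.4, 88.6]
ee_rot: [180.0, -0.1, 15.5]
ft_force: [4.0, -2.0, 2.9]
grip_width: 12.9
finger_force: 60.0
```

```bash
python3 -c "
from h import *
o=monitor.observe(); print(o['tool_pos'],o['ee_rot'],o['joints'],o['ft_force'])"
```

```text
[483.47705969  17.38335577  88.60767344] [ 1.79993182e+02 -1.44453726e-01  1.54955063e+01] [-69.35385768  18.45968169  71.21618814 116.23399607 -20.47655567
  59.15469247 -62.78977442] [ 3.96610583 -2.0313697   2.85815725]
```

Request:
drive_tool(
  increments=[
    [0.1,0.6,0,0,1],
    [0.1,0.7,0,0,1],
    [0.2,0.8,0,0,1],
    [0.3,0.8,0,0,1],
    [0.4,0.7,0,0,1],
  ],
)

```text
t: 45.98
tool_pos: [493.1, 54.7, 87.8]
ee_rot: [-179.9, 0.0, 15.9]
ft_force: [-0.4, -0.4, 4.3]
grip_width: 12.2
finger_force: 59.7
```

Request:
drive_tool(
  increments=[
    [0.4,0.4,0,0,1],
    [0,0,0,0,1],
    [0,-0.5,0.5,0,1],
    [0,0,2,0,1],
    [0,0,3,0,1],
  ],
)

```text
t: 46.4
tool_pos: [495.2, 51.0, 141.4]
ee_rot: [179.9, 0.3, 15.7]
ft_force: [-0.3, 0.6, -0.9]
grip_width: 12.5
finger_force: 59.5
```

Request:
drive_tool(
  increments=[
    [0,0,3,0,1],
    [0,0,3,0,1],
    [0,0,3,0,1],
    [2,0,2,0,1],
    [3,0,0,0,1],
  ],
)

```text
t: 46.82
tool_pos: [543.1, 54.2, 261.1]
ee_rot: [-179.2, -0.8, 16.0]
ft_force: [-0.9, 2.0, 2.5]
grip_width: 12.4
finger_force: 59.5
```

```bash
python3 -c "
from h import *
asc('v4',280,374,205,275); bowl('top0','v4'); o=monitor.observe(); print(o['joints'])"
```

```text
205 ..............................................................................................
206 ..............................................................................................
207 ..............................................................................................
208 ..............................................................................................
209 ..............................................................................................
210 ..............................................................................................
211 ..............................................................................................
212 ..............................................................................................
213 ..............................................................................................
214 ..............................................................................................
215 ..............................................................................................
216 .......
[... 5712 characters left out ...]
..................
274 ..............................................................................................
[546.16359342  52.12409671 255.48985188]
0 [array([313., 209.]), array([314., 210.])] 14.48985187745484
10 [array([299., 209.]), array([298., 210.])] 18.409451600305175
20 [array([285., 208.]), array([282., 209.])] 30.04915571469047
32 [array([268., 207.]), array([264., 208.])] 53.69344306909693
40 [array([257., 206.]), array([252., 207.])] 74.85038555275852
50 [array([245., 205.]), array([239., 205.])] 106.65064857832769
shift px -8 -8 0.106
shift px -3 8 0.138
shift px -8 -8 -0.119
[-69.66100451  16.15278868  71.6691729   95.51779946 -15.72226185
  79.32969147 -70.05906037]
```

Request:
drive_tool(
  increments=[
    [0,1,2,5,1],
    [0,3,2,7,1],
    [0,3,2,7,1],
    [0,4,0,7,1],
    [0,4,0,7,1],
  ],
)

```text
t: 47.28
tool_pos: [541.8, 202.4, 314.9]
ee_rot: [179.9, -0.1, 48.9]
ft_force: [0.4, -1.1, -1.0]
grip_width: 13.4
finger_force: 59.5
```

Request:
drive_tool(
  increments=[
    [0,4,0,7,1],
    [0,3,0,4,1],
    [0,2,0,0,1],
    [0,0,0,0,1],
  ],
)

```text
t: 47.62
tool_pos: [540.0, 297.1, 312.4]
ee_rot: [-180.0, 0.0, 60.0]
ft_force: [0.5, 0.4, -0.1]
grip_width: 12.9
finger_force: 59.5
```

```bash
python3 -c "
from h import *
asc('v5',262,390,208,262); bowl('top0','v5'); snap('side','sv5'); o=monitor.observe(); print(o['joints'],o['ee_rot'])"
```

```text
208 ................................................................................................................................
209 ................................................................................................................................
210 ................................................................................................................................
211 ................................................................................................................................
212 ................................................................................................................................
213 ................................................................................................................................
214 ................................................................................................................................
215 ................................................................................................................................
216 ................................
[... 6004 characters left out ...]
.............................................................................
[540.78421209 293.90166776 312.77026187]
0 [array([223., 208.]), array([225., 209.])] 71.77026187030697
10 [array([207., 207.]), array([208., 209.])] 75.6898615931573
20 [array([191., 207.]), array([191., 208.])] 87.3295657075426
32 [array([172., 206.]), array([170., 207.])] 110.97385306194906
40 [array([159., 205.]), array([156., 205.])] 132.13079554561065
50 [array([143., 203.]), array([138., 204.])] 163.93105857117982
shift px 2 0 0.967
shift px 1 0 0.979
shift px 2 0 0.968
[-73.72150361  22.52578057  56.82298684  79.06118809 -18.61781371
  88.23446051 -48.77024331] [1.79920022e+02 5.03064292e-02 5.96524818e+01]
```

Request:
drive_tool(
  increments=[
    [-0.6,-1.5,-0.5,0,1],
    [-1.3,-3.5,-1.5,0,1],
    [-1.4,-3.7,-1.5,0,1],
    [-1.4,-3.7,-1.5,0,1],
    [-1.4,-3.7,-1.5,0,1],
  ],
)

```text
t: 48.13
tool_pos: [480.3, 129.4, 247.6]
ee_rot: [180.0, 0.0, 59.5]
ft_force: [0.2, -1.2, 1.6]
grip_width: 12.6
finger_force: 59.5
```

Request:
drive_tool(
  increments=[
    [-1.1,-3.0,-1.5,0,1],
    [-0.4,-1.5,-2,0,1],
    [0,0,-3,0,1],
    [0,0,-3,0,1],
    [0,0,-3,0,1],
  ],
)

```text
t: 48.55
tool_pos: [465.8, 86.3, 123.5]
ee_rot: [-180.0, -0.3, 59.5]
ft_force: [-0.3, 1.9, -0.4]
grip_width: 12.8
finger_force: 59.5
```

Request:
drive_tool(
  increments=[
    [0,0,-2,0,1],
    [0,0,-1,0,1],
    [0,0,-0.6,0,1],
    [0,0,0,0,1],
  ],
)

```text
t: 48.88
tool_pos: [466.0, 85.1, 88.0]
ee_rot: [179.9, 0.0, 59.5]
ft_force: [-1.2, -5.9, 6.3]
grip_width: 12.9
finger_force: 59.8
```

Request:
drive_tool(
  increments=[
    [0.4,-0.2,0,0,1],
    [0.8,-0.4,0,0,1],
    [0.9,-0.5,0,0,1],
    [0.9,-0.5,0,0,1],
    [0.9,-0.5,0,0,1],
  ],
)

```text
t: 49.3
tool_pos: [504.7, 65.4, 88.6]
ee_rot: [-180.0, -0.1, 59.5]
ft_force: [-7.5, 1.0, 3.8]
grip_width: 12.5
finger_force: 59.9
```

Request:
drive_tool(
  increments=[
    [0.9,-0.5,0,0,1],
    [0.4,-0.2,0,0,1],
    [0,0,1,0,1],
    [-1,0.3,1,0,1],
    [-2,0.5,0,0,1],
  ],
)

```text
t: 49.72
tool_pos: [490.3, 66.6, 110.7]
ee_rot: [179.7, -0.1, 59.5]
ft_force: [-0.3, 0.8, 0.8]
grip_width: 12.5
finger_force: 59.7
```

Request:
drive_tool(
  increments=[
    [-2,0.5,0,0,1],
    [-1,0.5,0,0,1],
    [0,0,0,0,1],
    [0.6,-1.5,0,0,1],
    [1,-1.5,0,0,1],
  ],
)

```text
t: 50.13
tool_pos: [474.3, 49.1, 109.1]
ee_rot: [-180.0, -0.2, 59.8]
ft_force: [-0.2, -0.7, -0.0]
grip_width: 12.9
finger_force: 59.7
```

Request:
drive_tool(
  increments=[
    [1.2,-1,0,0,1],
    [1.5,0,0,0,1],
    [1.5,1.3,0,0,1],
    [0,1.5,0,0,1],
    [-1,1.5,0,0,1],
  ],
)

```text
t: 50.55
tool_pos: [508.7, 80.5, 109.2]
ee_rot: [179.8, -0.1, 59.6]
ft_force: [-0.1, -0.1, 0.0]
grip_width: 12.7
finger_force: 59.7
```

```bash
python3 -c "
from h import *
o=monitor.observe(); print(o['joints'],o['tool_pos'],o['ft_force']); asc('v6',262,390,210,256);bowl('top0','v6')"
```

```text
[-68.80800762  18.63865346  63.87620381 110.73741433 -18.87349416
  61.9109819  -27.54348053] [508.71947529  80.46262158 109.24176301] [-0.1379041  -0.11687998  0.04468761]
210 ................................................................................................................................
211 ................................................................................................................................
212 ................................................................................................................................
213 ................................................................................................................................
214 ................................................................................................................................
215 ................................................................................................................................
216 .............................................................................................................................
[... 4980 characters left out ...]
.............................................................................
255 ................................................................................................................................
[505.96645945  83.68636026 108.49674841]
0 [array([304., 228.]), array([304., 228.])] -132.5032515945238
10 [array([291., 228.]), array([290., 228.])] -128.58365187167345
20 [array([278., 227.]), array([276., 228.])] -116.94394775728816
32 [array([263., 226.]), array([259., 227.])] -93.2996604028817
40 [array([253., 226.]), array([249., 226.])] -72.1427179192201
50 [array([242., 225.]), array([237., 225.])] -40.34245489365094
shift px -8 -8 0.092
shift px 4 2 0.442
shift px 8 -1 0.035
```

Request:
drive_tool(
  increments=[
    [0.3,0.4,-0.6,0,1],
    [0.3,0.4,-0.8,0,1],
    [0,0,-0.6,0,1],
    [0,0,-0.3,0,1],
  ],
)

```text
t: 50.93
tool_pos: [517.2, 88.4, 87.5]
ee_rot: [179.5, -0.3, 59.7]
ft_force: [5.7, -3.9, 23.0]
grip_width: 13.2
finger_force: 61.2
```

Request:
drive_tool(
  increments=[
    [0,0,0,0,0.85],
    [0,0,0,0,0.75],
    [0,0,0,0,0.65],
    [0,0,1.5,0,0.65],
    [0,0,3,0,0.6],
  ],
)

```text
t: 51.35
tool_pos: [510.4, 88.5, 128.2]
ee_rot: [-179.9, 0.2, 59.6]
ft_force: [0.2, 0.8, 0.3]
grip_width: 30.0
finger_force: 0.0
```

Request:
drive_tool(
  increments=[
    [0,0,4,0,0.35],
    [0,0,4,0,0.35],
    [0,0,4,0,0.35],
    [0,0,4,0,0.35],
    [0,-3,2,0,0.35],
  ],
)

```text
t: 51.77
tool_pos: [513.3, 64.5, 314.2]
ee_rot: [179.8, -0.3, 60.1]
ft_force: [1.7, 1.3, 0.2]
grip_width: 54.9
finger_force: 0.0
```

Request:
drive_tool(
  increments=[
    [0,-4,0,0,0.35],
    [0,-4,0,0,0.35],
    [0,-4,0,0,0.35],
    [0,-4,0,0,0.35],
    [0,-2,0,0,0.35],
  ],
)

```text
t: 52.18
tool_pos: [511.4, -125.9, 310.5]
ee_rot: [179.9, -0.1, 59.4]
ft_force: [-0.6, 0.2, -0.5]
grip_width: 56.6
finger_force: 0.0
```

```bash
python3 -c "
from h import *
s=snap('top','v7'); snap('side','sv7'); bowl('top0','v7')
for nm,(u0,u1,v0,v1),st in (('v7',(220,370,165,262),1),('sv7',(250,410,120,290),2)):
  s=load(nm); im=s['pixels'].astype(int); d=im[:,:,0]-im[:,:,2]
  print(nm,u0)
  for v in range(v0,v1,st): 
    r=''.join('#' if (d[v,u]>40 and im[v,u].max()<115) else ('o' if d[v,u]>40 else '.') for u in range(u0,u1,st))
    if 'o' in r: print(v,r)
"
```

```text
shift px -2 3 0.851
shift px -2 3 0.989
shift px -1 4 0.954
v7 220
209 .......................#oooooooo......................................................................................................................
210 .......................###oooooooooo..................................................................................................................
211 .........................#####ooooooooooo.............................................................................................................
212 ...........................#######ooooooooooo.........................................................................................................
213 ...............................#######ooooooooooo.....................................................................................................
214 .....................................####oooooooooooo.................................................................................................
215 .........................................####oooooooooo............................................
[... 6399 characters left out ...]
#.######..#########.
176 ....................o.oo..........####....................###########..########.
178 ....................oo...........##.......................############.#####.###
182 ..........o..............................................#######..######.###.###
184 ..........o..................##..#...##..................##..####..#####...#####
216 .............................................o..................................
224 ..............................................##o...............................
234 .....................................................oo.........................
248 ...............................................................................o
```

```bash
python3 -c "
from h import *
from scipy.optimize import brentq
s=load('v7')
for pe,zb in (((332,238),8),((332,238),18),((329,237),10)):
  B=atz(s,*pe,zb)
  f=lambda z: np.linalg.norm(atz(s,243,210,z)-B)-308
  for z in range(20,260,40): pass
  z=brentq(f,60,300); E=atz(s,243,210,z); d=(B-E)/308
  print(np.round(B),np.round(E),np.degrees(np.arccos(-d[2])),np.degrees(np.arctan2(-d[1],-d[0])))
  for L in (50,62,75,90,150,170): print(L,np.round(E+L*d),np.round(proj(s,E+L*d)))
"

```

```text
[468.  -1.   8.] [520. 218. 218.] 46.96202685769459 76.48616232504712
50 [512. 182. 184.] [260. 215.]
62 [510. 174. 176.] [264. 216.]
75 [508. 165. 167.] [268. 218.]
90 [505. 154. 157.] [272. 219.]
150 [495. 111. 116.] [290. 225.]
170 [491.  97. 102.] [296. 227.]
[467.  -1.  18.] [519. 216. 231.] 46.22670050329336 76.57580227847845
50 [510. 180. 196.] [260. 215.]
62 [508. 172. 188.] [264. 216.]
75 [506. 163. 179.] [268. 218.]
90 [504. 152. 169.] [272. 219.]
150 [494. 110. 127.] [290. 225.]
170 [490.  96. 113.] [296. 227.]
[470.   8.  10.] [519. 215. 232.] 43.83834570953164 76.92401410320808
50 [511. 182. 196.] [259. 215.]
62 [509. 174. 187.] [263. 216.]
75 [507. 165. 178.] [267. 218.]
90 [505. 155. 167.] [272. 219.]
150 [495. 114. 124.] [289. 224.]
170 [492. 101. 110.] [294. 226.]
```

```bash
python3 -c "
from h import *
s=load('sv7'); a=s['pixels'].astype(int); b=load('side0')['pixels'].astype(int)
for p in [(520,218,218),(507,165,167),(495,111,116),(520,222,196),(507,165,145)]: print(p,np.round(proj(s,p)))
D=np.abs(a-b).max(2)
for v in range(150,262,2): print(v,''.join('o' if D[v,u]>45 and a[v,u,0]-a[v,u,2]>22 else ('+' if D[v,u]>45 else '.') for u in range(296,416)))
"

```

```text
(520, 218, 218) [342. 211.]
(507, 165, 167) [348. 222.]
(495, 111, 116) [354. 230.]
(520, 222, 196) [341. 221.]
(507, 165, 145) [348. 230.]
150 ..............................................................................o.........................................
152 .............................................................................o..........................................
154 ............................................................................o...........................................
156 ..........................................................................o.............................................
158 ........................................................................................................................
160 ........................................................................................................................
162 .......................................................................o................................................
164 .................................................................................
[... 5339 characters left out ...]
...........................................................................
252 ...................................++...................................................................................
254 ...................................++...................................................................................
256 ....................................++..................................................................................
258 ......................................+.................................................................................
260 .......................................+................................................................................
```

```bash
python3 -c "
from h import *
E,d=fitline('v7','sv7',[(243.5,209.5),(255.5,212),(264.5,214),(272,216),(287,220),(296.5,223)],[(342,216.5),(345.5,222),(348.5,228),(351.5,233)],[520,220,206,.85,1.33])
for L in (0,45,55,65,75,90,308): print(L,np.round(E+L*d,0))
o=monitor.observe(); print(o['tool_pos'],o['joints'],o['t'])
"

```

```text
[522.5 216.6 208.4] [49.1 80.6] [ 0.1 -0.4 -0.6 -0.4 -0.1  0.6 -0.4 -0.3 -0.5  0.1  0.1  1. ]
0 [523. 217. 208.]
45 [517. 183. 179.]
55 [516. 176. 172.]
65 [515. 168. 166.]
75 [513. 161. 159.]
90 [511. 149. 149.]
308 [485. -13.   7.]
[ 511.37730504 -125.85496494  310.36375412] [-57.90272292   7.80674113  74.41034014  93.02386607  -7.55037743
  84.81752026 -13.73035673] 52.2833
```

Request:
drive_tool(
  increments=[
    [0,2,0,4,0.35],
    [0,4,0,5,0.35],
    [0,4,0,5,0.35],
    [0,4,0,5,0.35],
    [0.1,4,-1,0.5,0.35],
  ],
)

```text
t: 52.7
tool_pos: [513.4, 62.1, 301.7]
ee_rot: [179.9, -0.3, 79.6]
ft_force: [1.4, 0.8, -0.0]
grip_width: 56.3
finger_force: 0.0
```

Request:
drive_tool(
  increments=[
    [0.1,4,-1.5,0,0.35],
    [0.1,4,-1.5,0,0.35],
    [0.1,3,-1.5,0,0.35],
    [0.1,1.2,-1,0,0.35],
    [0,0,-1,0,0.35],
  ],
)

```text
t: 53.12
tool_pos: [516.1, 184.0, 234.4]
ee_rot: [-180.0, 0.0, 79.5]
ft_force: [0.8, 0.2, 0.6]
grip_width: 56.1
finger_force: 0.0
```

Request:
drive_tool(
  increments=[
    [0,0,0,0,0.35],
    [0,0,0,0,0.35],
  ],
)

```text
t: 53.28
tool_pos: [517.1, 178.0, 236.1]
ee_rot: [180.0, -0.0, 79.1]
ft_force: [0.2, -0.4, -0.5]
grip_width: 56.3
finger_force: 0.0
```

Request:
drive_tool(
  increments=[
    [0,0,-2,0,0.35],
    [0,0,-3,0,0.35],
    [0,0,-2,0,0.5],
    [0,0,-1,0,0.6],
    [0,0,0,0,0.8],
  ],
  squeeze=60,
)

```text
t: 53.7
tool_pos: [516.6, 177.9, 155.4]
ee_rot: [-180.0, 0.0, 79.1]
ft_force: [-0.3, -0.0, 0.0]
grip_width: 43.6
finger_force: 0.0
```

Request:
drive_tool(
  increments=[
    [0,0,0,0,1],
    [0,0,0,0,1],
    [0,0,0,0,1],
    [0,0,0,0,1],
    [0,0,0,0,1],
  ],
)

```text
t: 54.12
tool_pos: [517.6, 179.2, 157.0]
ee_rot: [179.9, -0.1, 79.2]
ft_force: [0.4, -0.0, 1.3]
grip_width: 14.8
finger_force: 59.7
```

Request:
drive_tool(
  increments=[
    [0,0,0.6,0,1],
    [0,0,1.4,0,1],
    [0,0,2.2,0,1],
    [0,0,2.5,0,1],
    [0,0,2.5,0,1],
  ],
)

```text
t: 54.53
tool_pos: [517.0, 178.7, 249.6]
ee_rot: [180.0, -0.0, 79.1]
ft_force: [0.9, 0.9, 0.2]
grip_width: 15.3
finger_force: 59.6
```

Request:
drive_tool(
  increments=[
    [0,-0.3,2.2,0,1],
    [-0.3,-0.8,1.4,0,1],
    [-0.6,-1.5,0.6,0,1],
    [-0.8,-2,0,0,1],
    [-0.8,-2,0,0,1],
  ],
)

```text
t: 54.95
tool_pos: [492.3, 112.2, 290.8]
ee_rot: [179.9, -0.0, 79.1]
ft_force: [-1.2, -0.9, -0.8]
grip_width: 15.4
finger_force: 59.6
```

Request:
drive_tool(
  increments=[
    [-0.6,-1.5,0,0,1],
    [-0.4,-0.6,0,0,1],
    [0,0,0,0,1],
  ],
)

```text
t: 55.2
tool_pos: [482.0, 90.2, 290.7]
ee_rot: [180.0, -0.2, 79.0]
ft_force: [0.3, -0.0, 0.1]
grip_width: 15.1
finger_force: 59.6
```

Request:
drive_tool(
  increments=[
    [0,0,0,0,1],
    [0,0,0,0,1],
    [0,0,0,0,1],
  ],
  squeeze=8,
)

```text
t: 55.45
tool_pos: [482.3, 92.8, 290.3]
ee_rot: [179.9, -0.0, 79.2]
ft_force: [-0.1, 0.1, -0.6]
grip_width: 16.0
finger_force: 7.7
```

Request:
drive_tool(
  increments=[
    [0,0,0,0,1],
  ],
  squeeze=60,
)

```text
t: 55.53
tool_pos: [482.3, 92.6, 290.2]
ee_rot: [179.9, 0.0, 79.2]
ft_force: [0.5, -1.0, -0.4]
grip_width: 14.3
finger_force: 58.3
```

```bash
python3 -c "
from h import *
asc('v8',262,390,205,260); snap('side','sv8'); bowl('top0','v8'); o=monitor.observe(); print(o['joints'],o['t'],o['ee_rot'])"
```

```text
205 ................................................................................................................................
206 ................................................................................................................................
207 ................................................................................................................................
208 ................................................................................................................................
209 ................................................................................................................................
210 ................................................................................................................................
211 ................................................................................................................................
212 ................................................................................................................................
213 ................................
[... 6147 characters left out ...]
...................................................................
[482.30592553  92.47403432 290.15463568]
0 [array([298., 231.]), array([299., 232.])] 49.15463567671571
10 [array([283., 231.]), array([282., 231.])] 53.07423539956605
20 [array([268., 230.]), array([266., 231.])] 64.71393951395135
32 [array([250., 230.]), array([247., 230.])] 88.3582268683578
40 [array([239., 229.]), array([234., 229.])] 109.5151693520194
50 [array([225., 228.]), array([219., 228.])] 141.31543237758856
shift px 8 -8 0.2
shift px 3 4 0.491
shift px -8 8 0.053
[-81.12998197  -5.37143544  62.64321769  99.63075935   4.83989706
  82.80773011 -30.02739414] 55.6333 [ 1.79931062e+02 -1.56951306e-03  7.91646984e+01]
```

Request:
drive_tool(
  increments=[
    [0,0,2,0,1],
    [0,0,4,-3,1],
    [0,0,4,-7,1],
    [1,-2,2.5,-7,1],
    [1.4,-3.5,1,-7,1],
  ],
)

```text
t: 56.05
tool_pos: [506.9, 41.1, 428.5]
ee_rot: [179.8, -0.3, 55.3]
ft_force: [2.0, -0.4, -2.4]
grip_width: 14.1
finger_force: 58.2
```

Request:
drive_tool(
  increments=[
    [1.4,-3.7,0,-7,1],
    [1.4,-3.7,0,-7,1],
    [1.4,-3.7,0,-7,1],
    [1.4,-3.7,0,-7,1],
    [1.4,-3.7,0,-7,1],
  ],
)

```text
t: 56.47
tool_pos: [570.7, -130.4, 425.4]
ee_rot: [179.9, 0.0, 23.2]
ft_force: [0.0, 0.8, 0.9]
grip_width: 14.4
finger_force: 58.2
```

Request:
drive_tool(
  increments=[
    [1.2,-3.4,0,-7,1],
    [0.8,-2,0,-3,1],
    [0.4,-1,0,0,1],
    [0,-0.5,0,0,1],
    [0,0,0,0,1],
  ],
)

```text
t: 56.88
tool_pos: [593.4, -199.7, 425.6]
ee_rot: [179.9, 0.0, 13.3]
ft_force: [-0.5, -0.2, -0.7]
grip_width: 14.3
finger_force: 58.3
```

```bash
python3 -c "
from h import *
o=monitor.observe(); p=o['tool_pos']; print(p,o['ee_rot'][2],o['joints'],o['t'])
s=snap('side','sv9'); t=snap('top','v9')
az=np.radians(o['ee_rot'][2])
for th in (-10,0,10,20,30,40):
  q=np.radians(th); P=[p+[-L*np.sin(q)*np.cos(az),-L*np.sin(q)*np.sin(az),17-L*np.cos(q)] for L in (0,150,253)]
  print(th,[np.round(proj(s,x)) for x in P],[np.round(proj(t,x)) for x in P[2:]])
a=s['pixels'].astype(int); b=load('side0')['pixels'].astype(int); D=np.abs(a-b).max(2)
for v in range(60,190,2): print(v,''.join('o' if D[v,u]>30 and a[v,u,0]-a[v,u,2]>45 and a[v,u,0]>105 else ('+' if D[v,u]>30 else '.') for u in range(290,400)))
im=t['pixels'].astype(int)
for v in range(160,250,2): print(v,''.join('o' if im[v,u,0]-im[v,u,2]>45 else '.' for u in range(380,480)))
"
```

```text
[ 593.40835931 -199.71541402  425.62281848] 13.34570066867533 [-26.0868192   29.91136697  69.96155019  62.83276739 -28.79995774
 104.0213441  -43.19973745] 56.8833
-10 [array([333.,  81.]), array([323., 130.]), array([317., 161.])] [array([410., 167.])]
0 [array([333.,  81.]), array([331., 131.]), array([330., 162.])] [array([414., 184.])]
10 [array([333.,  81.]), array([340., 130.]), array([344., 161.])] [array([419., 201.])]
20 [array([333.,  81.]), array([348., 128.]), array([357., 158.])] [array([425., 217.])]
30 [array([333.,  81.]), array([355., 125.]), array([370., 152.])] [array([431., 232.])]
40 [array([333.,  81.]), array([362., 120.]), array([381., 144.])] [array([438., 247.])]
60 ..............................++++++++++++++++++++++++++++++++................................................
62 .................................+++++++++++++++++++++++++++++................................................
64 ..................................+++++++++++++++++++++++++++.................................................
66 .......................................++++++++++........
[... 11077 characters left out ...]
......................................................................
238 ....................................................................................................
240 ....................................................................................................
242 ....................................................................................................
244 ....................................................................................................
246 ....................................................................................................
248 ....................................................................................................
```

Request:
drive_tool(
  increments=[
    [0,0,0,5,1],
    [0,0,0,7,1],
    [0,0,-1,7,1],
    [0,-0.1,-2.5,1.7,1],
    [0,0,-2,0,1],
  ],
)

```text
t: 57.4
tool_pos: [593.8, -198.0, 370.8]
ee_rot: [179.9, -0.2, 34.4]
ft_force: [-0.1, 0.1, -0.7]
grip_width: 14.5
finger_force: 58.3
```

```bash
python3 -c "
from h import *
o=monitor.observe(); p=o['tool_pos']; print(p,o['ee_rot'][2],o['joints'],o['t'])
s=snap('side','sv10'); t=snap('top','v10')
for nm in ('top0','v9','v10'):
  im=load(nm)['pixels'].astype(int); r=im[196:226:2,396:450]; print(nm)
  for i in range(0,15): print(196+2*i,''.join('o' if x[0]-x[2]>35 else ('W' if x.min()>175 else ('-' if x.max()>90 else '#')) for x in r[i]))
print(proj(t,p+[-61,-41,-225]))
A=load('side0')['pixels'];B=s['pixels'];x0,y0,x1,y1=318,165,340,195
r=cv2.matchTemplate(B[y0-8:y1+8,x0-8:x1+8],A[y0:y1,x0:x1],cv2.TM_CCOEFF_NORMED); print(cv2.minMaxLoc(r))
"
```

```text
[ 593.82256603 -197.98184267  370.82437422] 34.439913711385955 [-28.02494339  27.34871972  65.71280594  70.73433042 -25.05319758
  96.42169867 -23.58287676] 57.4
top0
196 ------------------------------------------------------
198 ------------------------------------------------------
200 ------------------------------------------------------
202 ------------------------------------------------------
204 -------------#ooo#####--------------------------------
206 -----------#####oooooooooo----------------------------
208 -----------#ooooooooooooooo---------------------------
210 -----------oooooooooooooooo---------------------------
212 ------------ooooooooooooooo---------------------------
214 ----------------oooooooooooo--------------------------
216 -------------------------ooooo------------------------
218 ---------------------------oooooo---------------------
220 -#----------------------------oooooo------------------
222 --#-----------------------------oooooo----------------
224 ---##-----------------------------ooooooo-------------
v9
196 -----------------------------------------
[... 1149 characters left out ...]
------------------------------------------------
208 ------------------------------------------------------
210 ------------------------------------------------------
212 ------------------------------------------------------
214 ------------------------------------------------------
216 ------------------------------------------------------
218 ------------------------------------------------------
220 ------------------------------------------------------
222 ------------------------------------------------------
224 ------------------------------------------------------
(np.float64(426.33649999640005), np.float64(210.1785460451709))
(0.146165132522583, 0.9941306710243225, (0, 16), (8, 8))
```

Request:
drive_tool(
  increments=[
    [0,0,-1,0,1],
    [0,0,-1.5,0,1],
    [0,0,-1.5,0,1],
    [0,0,-1.5,0,1],
  ],
)

```text
t: 57.83
tool_pos: [594.1, -199.2, 316.8]
ee_rot: [179.8, -0.2, 34.2]
ft_force: [0.9, -0.0, -0.6]
grip_width: 14.5
finger_force: 58.3
```

```bash
python3 -c "
from h import *
o=monitor.observe(); p=o['tool_pos']; print(p,o['ft_force'],o['joints'][2],o['t'])
s=snap('side','sv11')
A=load('side0')['pixels'];B=s['pixels'];x0,y0,x1,y1=318,165,340,195
r=cv2.matchTemplate(B[y0-8:y1+8,x0-8:x1+8],A[y0:y1,x0:x1],cv2.TM_CCOEFF_NORMED); print(cv2.minMaxLoc(r))
a=s['pixels'].astype(int); b=A.astype(int); D=(a-b)
for v in range(100,205,2): print(v,''.join('o' if D[v,u,0]-D[v,u,2]>14 and a[v,u,0]-a[v,u,2]>25 else ('+' if abs(D[v,u]).max()>30 else '.') for u in range(310,400)))
for L in (0,60,100,150,200,253): 
  q=np.radians(17); print(L,np.round(proj(s,p+[-L*np.sin(q)*.83,-L*np.sin(q)*.56,17-L*np.cos(q)])))
"
```

```text
[ 594.10548304 -199.16756987  316.7938861 ] [ 0.86528687 -0.04083918 -0.58414401] 65.45914649757086 57.8333
(0.1435556262731552, 0.9941924214363098, (16, 0), (8, 8))
100 .............+++++...+++++++++++++++++++++++++++..........................................
102 ................+++.++++++++++++++++++++++++++++..........................................
104 ................++...++++++++++++++++++++++++++...........................................
106 ................++...++++++++.............................................................
108 ................+++..++++++++.............................................................
110 ................+++++++++++++.............................................................
112 ................++++++++++++..............................................................
114 ................++++++++++++..............................................................
116 .................+++++++++++..............................................................
118 ................++++++++++++...............................................
[... 3493 characters left out ...]
++++++++.............................
194 ..........................++++++...........+..............................................
196 ..................+++++++...+++++++.......................................................
198 ..............++++++..+++++...............................................................
200 ...........++++++.++++...................................................................+
202 .........++++.++++........................................................................
204 .......+++.++++...........................................................................
0 [332. 118.]
60 [336. 136.]
100 [339. 147.]
150 [342. 160.]
200 [345. 174.]
253 [349. 187.]
```

Request:
drive_tool(
  increments=[
    [0,0,-1.5,0,1],
    [0,0,-1.5,0,1],
    [0,0,-1.5,0,1],
    [0,0,-1.2,0,1],
    [0,0,-0.8,0,1],
  ],
)

```text
t: 58.3
tool_pos: [593.8, -199.2, 250.9]
ee_rot: [179.9, -0.1, 34.2]
ft_force: [0.3, 0.2, -1.1]
grip_width: 14.8
finger_force: 58.3
```

Request:
drive_tool(
  increments=[
    [0,0,-0.5,0,1],
    [0,0,0,0,1],
  ],
)

```text
t: 58.47
tool_pos: [593.6, -199.3, 245.8]
ee_rot: [179.9, -0.1, 34.1]
ft_force: [-0.0, -0.7, 0.0]
grip_width: 14.3
finger_force: 58.3
```

Request:
drive_tool(
  increments=[
    [0,0,-0.4,0,1],
    [0,0,-0.4,0,1],
    [0,0,-0.2,0,1],
  ],
)

```text
t: 58.72
tool_pos: [593.7, -199.6, 236.1]
ee_rot: [179.9, -0.1, 34.1]
ft_force: [0.0, -0.3, -0.3]
grip_width: 14.4
finger_force: 58.3
```

Request:
drive_tool(
  increments=[
    [0,0,0,0,0.9],
    [0,0,0,0,0.8],
    [0,0,0,0,0.7],
    [0,0,0,0,0.6],
    [0,0,0,0,0.5],
  ],
)

```text
t: 59.13
tool_pos: [593.7, -199.6, 236.4]
ee_rot: [179.9, -0.1, 34.1]
ft_force: [0.5, -0.1, -0.8]
grip_width: 29.9
finger_force: 0.0
```

Request:
drive_tool(
  increments=[
    [0,0,0,0,0.4],
    [0,0,1,0,0.4],
    [0,0,2,0,0.4],
    [0,0,3,0,0.4],
    [0,0,4,0,0.4],
  ],
)

```text
t: 59.55
tool_pos: [592.8, -198.9, 336.3]
ee_rot: [-180.0, 0.0, 34.1]
ft_force: [1.0, -0.0, 0.5]
grip_width: 51.3
finger_force: 0.0
```

Request:
drive_tool(
  increments=[
    [0,0,3,0,0.4],
    [0,0,2,0,0.4],
    [0,0,0,0,0.4],
    [0,0,0,0,0.4],
  ],
)

```text
t: 59.88
tool_pos: [593.7, -200.2, 387.7]
ee_rot: [179.8, -0.2, 34.1]
ft_force: [-0.6, -0.4, -1.0]
grip_width: 52.0
finger_force: 0.0
```

```bash
python3 -c "
from h import *
o=monitor.observe(); p=o['tool_pos']; print(p,o['ft_force'],o['joints'][2],o['t'],o['grip_width'])
s=snap('side','sv12'); snap('top','v12')
A=load('side0')['pixels'];B=s['pixels'];x0,y0,x1,y1=318,165,340,195
r=cv2.matchTemplate(B[y0-8:y1+8,x0-8:x1+8],A[y0:y1,x0:x1],cv2.TM_CCOEFF_NORMED); print(cv2.minMaxLoc(r))
a=s['pixels'].astype(int); b=A.astype(int); D=(a-b)
for v in range(90,200,2): print(v,''.join('o' if D[v,u,0]-D[v,u,2]>14 and a[v,u,0]-a[v,u,2]>25 else ('+' if abs(D[v,u]).max()>30 else '.') for u in range(290,400)))
"
```

```text
[ 593.73151271 -200.17379107  387.7025357 ] [-0.60097791 -0.41295963 -0.97928946] 65.78431391147123 59.8833 51.95278877905411
(0.15671807527542114, 0.9830387830734253, (0, 16), (8, 8))
90 ..................................++++++++..++++++++..........................................................
92 ..................................++++++++..++++++++..........................................................
94 ..................................++++++++..++++++++..........................................................
96 ..................................++++++++..++++++++..........................................................
98 ..................................+++++++...++++++++..........................................................
100 ............................................++++++++..........................................................
102 ............................................++................................................................
104 ..............................................................................................................

[... 4704 characters left out ...]
..........
188 ................................................ooo...........+...............................................
190 .................................................ooo..........................................................
192 ...................................................ooo................+++++++++++.............................
194 ..............................................++++++++..........+.............................................
196 .......................................++++++...+++++++.......................................................
198 ..................................++++++..+++++...............................................................
```

Request:
drive_tool(
  increments=[
    [0,0,3,0,0.4],
    [-2,-2,2,0,0.4],
    [-3,-2,0,0,0.4],
    [-3,-2,0,0,0.4],
    [-2,-1,0,0,0.4],
  ],
)

```text
t: 60.4
tool_pos: [490.2, -272.5, 435.5]
ee_rot: [180.0, -0.0, 33.9]
ft_force: [-0.7, 0.8, 1.4]
grip_width: 52.5
finger_force: 0.0
```

Request:
drive_tool(
  increments=[
    [0,0,0,0,0.4],
    [0,0,0,0,0.4],
  ],
)

```text
t: 60.57
tool_pos: [492.6, -269.8, 435.9]
ee_rot: [-180.0, -0.2, 34.0]
ft_force: [0.6, 0.7, 0.9]
grip_width: 52.0
finger_force: 0.0
```

```bash
python3 -c "
from h import *
o=monitor.observe(); print(o['tool_pos'],o['t'])
s=snap('side','sv13'); t=snap('top','v13'); bowl('top0','v13')
im=t['pixels'].astype(int); d=im[:,:,0]-im[:,:,2]
for v in range(150,262,2): print(v,''.join('o' if d[v,u]>38 else '.' for u in range(285,470)))
a=s['pixels'].astype(int)-load('sv9')['pixels']
for v in range(110,196,3): print(v,''.join('o' if a[v,u,0]-a[v,u,2]>10 and abs(a[v,u]).max()>14 else '.' for u in range(280,360)))
"
```

```text
[ 492.6099496  -269.84946495  435.89289002] 60.5667
shift px -2 3 0.988
shift px -2 3 0.989
shift px -1 4 0.953
150 .........................................................................................................................................................................................
152 .........................................................................................................................................................................................
154 ..........................................................................................................................o..............................................................
156 .........................................................................................................................oo..............................................................
158 ..........................................................................................................................oo.............................................................
160 ..................................
[... 11416 characters left out ...]
....................
173 ................................................ooooo...........................
176 ..................................................oooo..........................
179 .....................................................ooo........................
182 ........................................................o.......................
185 .........................................................o......................
188 ..........................................................ooo...................
191 ............................................................ooo.................
194 ................................................................................
```

```bash
python3 -c "
from station import ctrl
print(ctrl.job_done())"
```

```text
the job is handed in; nothing more can be done
None
```

I handed the job in at about 60.6 s, and the hand-in returned no verdict. By my camera measurements all eight nuts are in the bowl and the empty scoop lies flat on the table. The spoon stands blade down in the upright jug and the nuts are stirred, though I could not fully confirm that three walnuts were 20 mm from their start at the required moment. I dropped the spoon once while stirring and re-gripped it, and the bowl shifted about 10 mm.

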